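# Swap two forming stakes under a locking bar

### The arm

A 7-joint arm with a two-finger parallel gripper is mounted at the origin on the work surface. World frame = base frame: x ahead of the robot, y to its left, z up, the work surface at z = 0. Lengths are in m, angles in degrees, forces in N, time in s.
With the tool pointing down it reaches from about 0.35 to 0.9 m from the base axis. Payload 19.9 kg.
Tool frame: the origin (TCP) lies at the very end of the fingers, on their centre line; the grasp point (between the pads) lies 19 mm behind it; z points along the fingers, x is the direction in which the jaws open and shut, and the axes are right-handed (so a half turn about z gives the same grasp; the last joint's range is limited). The gripper opens to 85 mm and grips with 20 to 120 N. Pads are 22 mm wide; open, the fingers measure 114 mm over their backs; the gripper's body (76 mm by 85 mm) begins 54 mm behind the grasp point. The pads swing forward as they close: fully open they stand 13 mm farther back than shut.
Start: joints at [-76.862, 23.915, -0.59, 92.452, 0.269, 63.638, -3.037], TCP at [0.167, 0.602, 0.231] pointing down, gripper open.
Joint ranges: [-161.28, 161.28], [-22.2, 115.67], [-73.04, 71.86], [3.21, 147.25], [-68.34, 248.33], [10.77, 114.83], [-161.83, 161.83]. Speed limits (degrees/s): [108.29, 108.29, 136.94, 136.94, 172.46, 172.46, 172.46].

### API

Orientations are given as a 3x3 rotation matrix whose columns are the frame's x, y, z axes.
In Python, from bench import arm gives the robot as it stands.
- The arm moves only by the tool carry_out, never from a script. Its argument "steps" is text: rows parted by semicolons, each of 6 numbers parted by spaces: the shift along the world's x, y, z scaled (see below), then the turn, a rotation vector about the world's x, y, z scaled (see below). In form: tx ty tz wx wy wz; .... A call has exactly 5 rows; each row shifts and turns the pose as measured when the row begins; what a row does not reach is not made up. The controller multiplies each number of a shift by 800 mm and each number of a turn by pi/2 rad. A row lasts 1/12 s, in which the tool goes at most 41.7 mm and 7.16 degrees, less where a joint would pass 70% of its speed; a pose out of reach is approached as far as the arm can. A call with a number of a shift or a turn outside -1 to 1 is refused whole. A call with a gripper value outside its range is refused whole. "grip" is the closure, from 0 (fully open) to 1 (shut), set as the call begins (left out, the last holds). The fingers move at their own pace and stop on an object; the grip force is fixed at half the most. Time passes only in rows, so rows that do not move let the fingers close, or fill a call up. It gives the time, the measured TCP pose, the force and the opening at its end, in the units of the state.
- arm.get_obs(): the state, without advancing time (a new reading comes with each control period).
- arm.grab_frame(name): name is "side" or "top"; returns (picture, depth): 384x512x3 uint8, red, green, blue; 384x512 float32, m along the optical axis (not along the pixel's ray), 0 where there is no reading.
- arm.calibration(name): a dict with "camera_matrix" (3x3 intrinsics, pixels), "R" (3x3) and "t" (3): a world point X has camera coordinates R X + t. Camera axes: x right, y down, z forward; pixel columns grow to the right and rows downward; lengths in m; the calibration is good to about 2 mm. A picture is of the moment at which its call begins. calibration takes no time and is no camera call.
- arm.job_done(): hands the job in, once; it reports no verdict.
The state is a dict: "time": time; "qpos": joint angles; "joint_velocities": joint speeds; "effort": joint torques, N m; "ee_pos": TCP position; "ee_rot": TCP orientation; "contact_force": force on the tool from outside, world axes, zero at the start; "torque": the same for the moment, N m; "finger_gap": finger opening in m.
Only numpy, scipy, OpenCV 4.12 (cv2) and the standard library are available. Lean on these libraries where they do the work, as an engineer would, in place of code of your own. Each camera call takes 0.05 s, during which the arm holds its last target. There are 200 camera calls.

### The job

The two forming stakes stand in each other's trays. Lift the yellow locking bar out of its brackets over the red tray and lay it on the dark wooden bearers; then swap the stakes, parking one of them in the empty grey tray on the way, so that the domed steel stake (red foot) stands in the red tray and the square copper stake (blue foot) in the blue tray; last, lay the bar back in both brackets. Set things down upright, do not drop them, and leave the orange tin and the green channel where they are.

Things in the scene. Friction and masses are not known exactly. Their poses are not given: they have to be found in the camera images.
- dome_mid (a point): domed forming stake, 80 mm high, standing upright on a round foot (52 mm across, 12 mm high); above the foot a neck 24 mm across up to 40 mm, then a bright steel head: a round cylinder 40 mm across from 40 to 68 mm, domed to 80 mm. Foot painted red. About 0.5 kg. This point: on its axis, half-way up (40 mm above its underside); z up the axis.
- square_mid (a point): square forming stake, 80 mm high, standing upright on a round foot (52 mm across, 12 mm high); above the foot a neck 24 mm across up to 40 mm, then a copper head 36 by 36 mm from 40 to 80 mm, flat on top. Foot painted blue. About 0.5 kg. This point: on its axis, half-way up (40 mm above its underside); x and y along the sides of the head, z up.
- bar_mid (a point): yellow locking bar with bare metal ends, 280 mm long (y axis), 18 mm wide (x), 24 mm high (z, up); about 0.25 kg, loose. This point: its centre. It starts lying in the two U brackets of the red stand.
- red_stand: red tray as on the blue stand; fixed, base 90 (x) by 250 mm (y). Origin: underside, under the tray's middle; tray floor 16 mm up. Dark steel posts (50 by 12 mm) at y = +105 and -105 mm carry open-topped Us: floor 112 mm up, flared prongs 144 mm high, 24 mm apart at the floor, 45 at the top. The bar lies in both along y, its centre 124 mm up. In this tray let the fingers open along x, between the posts.
- blue_stand: a coloured square tray (66 mm inside, rim 8 mm thick and 6 mm high) on a light wooden base 12 mm thick; fixed. Origin: underside of the base on the bench, in the middle of the tray; the tray's floor lies 16 mm above it. z up. Tray blue; base 90 by 90 mm.
- spare_stand: a coloured square tray (66 mm inside, rim 8 mm thick and 6 mm high) on a light wooden base 12 mm thick; fixed. Origin: underside of the base on the bench, in the middle of the tray; the tray's floor lies 16 mm above it. z up. Tray grey, empty at the start; base 90 by 90 mm.
- bearers: two dark wooden bearers (70 mm in x, 20 mm in y, tops 52 mm above the bench) at y = +70 and -70 mm on a plywood base 70 by 180 mm, 12 mm thick; fixed. Origin: centre of the underside, on the bench; z up. The bar lies across both, along y, its centre then 64 mm above the bench.
- tin: orange tin, 52 mm across and 50 mm high, upright; to be left alone. Origin: centre of its underside.
- channel: green bent sheet-metal channel lying open side up, 58 by 90 mm (y), 24 mm high; to be left alone. Origin: centre of its underside.

How it is judged (in metres and radians):
On the way, in this order (a step that is already met when the one before it is completed fails the run):
1. the bar is lifted out of the brackets and lies released across both bearers (x of bar_mid in the frame of bearers between -0.032 and 0.032 m and y of bar_mid in the frame of bearers between -0.05 and 0.05 m and z of bar_mid in the frame of bearers between 0.057 and 0.071 m and angle between the y axis of bar_mid and the y axis of bearers, either way round below 0.3 rad and contact force between the fingers and bar below 0.1 N and linear speed of bar below 0.02 m/s), for 0.2 s.
2. one of the stakes is parked upright in the grey tray and let go ((((horizontal distance between dome_mid and spare_stand below 0.015 m and z of dome_mid in the frame of spare_stand between 0.051 and 0.061 m and angle between dome_mid's own z axis and vertical below 0.1 rad) and contact force between the fingers and dome_stake below 0.1 N and linear speed of dome_stake below 0.02 m/s) or ((horizontal distance between square_mid and spare_stand below 0.015 m and z of square_mid in the frame of spare_stand between 0.051 and 0.061 m and angle between square_mid's own z axis and vertical below 0.1 rad) and contact force between the fingers and square_stake below 0.1 N and linear speed of square_stake below 0.02 m/s))), for 0.2 s.
3. the domed stake stands in the red tray and the square stake in the blue tray, let go, with the bar still on the bearers (horizontal distance between dome_mid and red_stand below 0.015 m and z of dome_mid in the frame of red_stand between 0.051 and 0.061 m and angle between each of dome_mid, square_mid's own z axis and vertical below 0.1 rad and horizontal distance between square_mid and blue_stand below 0.015 m and z of square_mid in the frame of blue_stand between 0.051 and 0.061 m and contact force between the fingers and dome_stake below 0.1 N and contact force between the fingers and square_stake below 0.1 N and x of bar_mid in the frame of bearers between -0.032 and 0.032 m and y of bar_mid in the frame of bearers between -0.05 and 0.05 m and z of bar_mid in the frame of bearers between 0.057 and 0.071 m and angle between the y axis of bar_mid and the y axis of bearers, either way round below 0.3 rad), for 0.2 s.
At the end, for the whole second after the job is handed in: Domed stake in the red tray, square stake in the blue: each within 15 mm of the tray centre, on its floor (5 mm), upright (0.1 rad). Bar in both red-stand brackets: centre within 12 mm across, 30 mm along, 7 mm in height, in line within 0.1 rad. All at rest (horizontal distance between dome_mid and red_stand below 0.015 m and z of dome_mid in the frame of red_stand between 0.051 and 0.061 m and angle between each of dome_mid, square_mid's own z axis and vertical below 0.1 rad and horizontal distance between square_mid and blue_stand below 0.015 m and z of square_mid in the frame of blue_stand between 0.051 and 0.061 m and x of bar_mid in the frame of red_stand between -0.012 and 0.012 m and y of bar_mid in the frame of red_stand between -0.03 and 0.03 m and z of bar_mid in the frame of red_stand between 0.117 and 0.131 m and angle between the y axis of bar_mid and the y axis of red_stand, either way round below 0.1 rad and linear speed of each of bar, dome_stake, square_stake below 0.02 m/s); the robot touches nothing.
It fails at once if the tin or the channel is disturbed (moved more than 25 mm) (distance of any of tin, channel from where it was at the start of the episode above 0.025 m).
It fails at once if the bar or a stake is dropped (moves faster than 0.7 m/s while not held) ((contact force between the fingers and bar below 0.1 N and linear speed of bar above 0.7 m/s) or (contact force between the fingers and dome_stake below 0.1 N and linear speed of dome_stake above 0.7 m/s) or (contact force between the fingers and square_stake below 0.1 N and linear speed of square_stake above 0.7 m/s)).
It also fails if it takes over 144 s, if anything falls off the work surface, if the arm or the gripper's body presses on something with over 40 N, if the wrist force passes 120 N, or if a joint passes its speed limit or range.

## Working session

There is one attempt and no reset: what is moved stays moved. The work goes in short steps, Python scripts to look and compute and a tool call to move; the robot and the scene stay as the last step left them, time stands still between calls to the robot, and variables do not carry over. Pictures are saved under pics/ and viewed, about 12 in all and at most 16, crops included, and the job is handed in when it is done.

Besides the shell and the picture viewer there is one more tool, called after "Emit:" as name(argument=value, ...) on one line, values as JSON. carry_out: Moves the arm, as the interface text tells. Shifts and turns lie within -1 to 1; 1 stands for 800 mm of shift or pi/2 rad of turn. Its arguments: {"type":"object","properties":{"steps":{"type":"string"},"grip":{"type":"number"}},"required":["steps"]}

```bash
mkdir -p pics; cat > h.py <<'E'
import numpy as np, cv2
from bench import arm
def grab(n,save=None):
    im,d=arm.grab_frame(n)
    if save: cv2.imwrite('pics/'+save,im[:,:,::-1])
    c=arm.calibration(n);K=np.array(c['camera_matrix']);R=np.array(c['R']);t=np.array(c['t'])
    v,u=np.mgrid[:im.shape[0],:im.shape[1]]
    P=np.stack([(u-K[0,2])/K[0,0]*d,(v-K[1,2])/K[1,1]*d,d],-1)
    W=(P-t)@R
    W[d<=0]=np.nan
    return im,W
E
python3 - <<'E'
from h import *
for n in('side','top'):
    im,W=grab(n,n+'0.png'); np.savez(n+'0.npz',im=im,W=W)
    c=arm.calibration(n);print(n,-np.array(c['R']).T@np.array(c['t']))
o=arm.get_obs();print(o['time'],o['ee_pos'],o['ee_rot'],o['finger_gap'])
a=cv2.imread('pics/side0.png');b=cv2.imread('pics/top0.png')
E
```

```text
side [ 0.0375795  -0.82212913  0.76662258]
top [0.44580516 0.01841337 1.01437788]
0.1 [0.16712252 0.60192364 0.23074487] [[ 2.67496239e-01  9.63558883e-01 -2.01158271e-04]
 [ 9.63558309e-01 -2.67496300e-01 -1.05605237e-03]
 [-1.07137773e-03  8.86623125e-05 -9.99999422e-01]] 0.08543626453328364
```

View pics/top0.png

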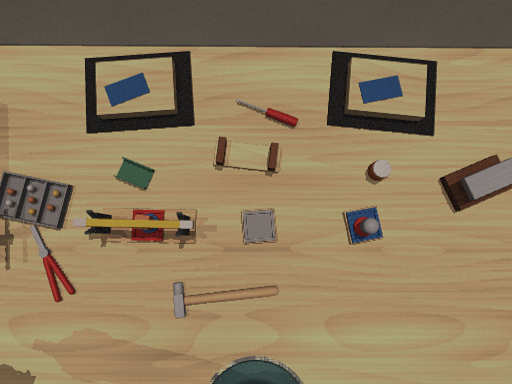

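View pics/side0.png

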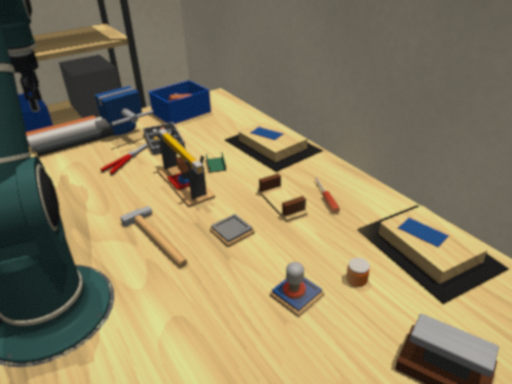

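The top view shows, with up = +x and left = +y: the bar at (135,224), grey tray (259,226), blue tray with the domed stake (364,226), bearers (247,155), channel (135,173) and tin (378,170). Next I'll measure them.

```bash
python3 - <<'E'
import numpy as np,cv2
z=np.load('top0.npz');im=z['im'];W=z['W'];hsv=cv2.cvtColor(im,cv2.COLOR_RGB2HSV)
def reg(name,c,r,zlo,zhi,hs=None):
    m=np.zeros(im.shape[:2],bool);m[r[0]:r[1],c[0]:c[1]]=1
    m&=(W[...,2]>zlo)&(W[...,2]<zhi)
    if hs: m&=(hsv[...,0]>=hs[0])&(hsv[...,0]<=hs[1])&(hsv[...,1]>hs[2])
    p=W[m]
    if len(p)<5: print(name,len(p));return
    rect=cv2.minAreaRect((p[:,:2]*1000).astype(np.float32))
    print(name,len(p),'med',np.median(p,0).round(4),'rect',np.round(rect[0],1),np.round(rect[1],1),round(rect[2],1))
H=hsv
reg('bar',(70,205),(205,245),.125,.15)
reg('bar yel',(70,205),(205,245),.12,.16,(20,35,120))
reg('prongs',(70,205),(205,245),.138,.16)
reg('redbase',(70,205),(200,250),.008,.03)
reg('sqhead',(70,205),(200,250),.07,.11)
reg('grey',(235,285),(200,250),.012,.035)
reg('grey base',(235,285),(200,250),.006,.035)
reg('blue',(335,395),(195,255),.008,.03)
reg('domefoot',(335,395),(195,255),.023,.035)
reg('domehead',(335,395),(195,255),.062,.13)
reg('domehead top',(335,395),(195,255),.088,.13)
reg('bearers all',(205,290),(125,180),.007,.09)
reg('bearers top',(205,290),(125,180),.045,.06)
reg('bearer L',(205,240),(125,180),.045,.06)
reg('bearer R',(255,290),(125,180),.045,.06)
reg('tin',(360,400),(150,190),.04,.06)
reg('chan',(110,160),(150,195),.01,.04)
reg('table',(280,330),(230,280),-.02,.02)
for (r,c) in [(224,135),(226,150),(222,80),(225,188)]: print(W[r,c].round(4))
E
```

```text
bar 1080 med [0.4816 0.2925 0.1357] rect [481.7 290.5] [280.7  56. ] 88.9
bar yel 658 med [0.4818 0.2922 0.1357] rect [482.  291.1] [219.6  16.8] 89.0
prongs 138 med [0.4818 0.3328 0.1405] rect [481.7 291.7] [267.8  56. ] 88.9
redbase 2004 med [0.4682 0.2857 0.0128] rect [481.5 286.8] [249.6  90. ] 88.9
sqhead 235 med [0.494  0.2868 0.095 ] rect [481.2 285.9] [220.1  49.6] 88.8
grey 1017 med [ 0.4796 -0.0095  0.0168] rect [480.1  -8.8] [88.9 89.1] 4.4
grey base 1118 med [ 0.4796 -0.0096  0.0164] rect [480.3  -9. ] [89.9 89.8] 4.6
blue 851 med [ 0.4856 -0.2769  0.0192] rect [ 483.7 -290. ] [89.7 90.7] 10.4
domefoot 210 med [ 0.4773 -0.2747  0.0263] rect [ 483.6 -289.4] [81.4 81. ] 10.5
domehead 239 med [ 0.4779 -0.2813  0.091 ] rect [ 479.3 -285.2] [37.6 37.5] 0.8
domehead top 171 med [ 0.4801 -0.2846  0.0927] rect [ 478.8 -285.7] [35.7 36.5] 65.2
bearers all 1682 med [0.6711 0.0232 0.0125] rect [672.5  23.5] [179.6  70.8] 83.8
bearers top 396 med [0.6712 0.0813 0.0516] rect [672.   23.4] [159.9  69.2] 83.6
bearer L 199 med [0.6788 0.0922 0.0516] rect [679.8  92.8] [20.1 69.2] 83.5
bearer R 197 med [ 0.6647 -0.0457  0.0517] rect [664.3 -46.2] [19.9 69.1] 83.5
tin 274 med [ 0.6311 -0.3322  0.0493] rect [ 630.8 -332.7] [45.8 47.6] 2.1
chan 119 med [0.6315 0.3286 0.0231] rect [622.6 330.4] [90.3 58.1] 68.0
table 2488 med [ 4.029e-01 -1.327e-01 -3.000e-04] rect [ 404.6 -133.3] [134.3 130.9] 89.9
[0.4795 0.285  0.1352]
[0.4749 0.2494 0.136 ]
[0.4838 0.4137 0.1359]
[0.4774 0.1604 0.1368]
```

Emit:
carry_out(steps="0.033 -0.0325 0 0 0 -0.07; 0.033 -0.0325 0 0 0 -0.07; 0.033 -0.0325 0 0 0 -0.07; 0.033 -0.0325 0 0 0 -0.07; 0.033 -0.0325 0 0 0 -0.07", grip=0)

```text
time: 0.52
ee_pos: [0.2948, 0.4708, 0.2282]
ee_rot: [[0.735, 0.678, -0.005], [0.678, -0.735, -0.0], [-0.004, -0.003, -1.0]]
contact_force: [0.7, 0.4, 0.8]
finger_gap: 0.0853
```

Emit:
carry_out(steps="0.033 -0.0325 0 0 0 -0.07; 0.033 -0.0325 0 0 0 -0.07; 0.033 -0.0325 0 0 0 -0.07; 0.033 -0.0325 0 0 0 -0.07; 0.033 -0.0325 0 0 0 -0.07")

```text
time: 0.93
ee_pos: [0.4311, 0.3327, 0.2278]
ee_rot: [[0.986, 0.166, -0.006], [0.166, -0.986, 0.003], [-0.005, -0.004, -1.0]]
contact_force: [0.4, 0.3, 0.4]
finger_gap: 0.0853
```

Emit:
carry_out(steps="0.032 -0.0265 0 0 -0.002 -0.06; 0.031 -0.0263 0 0 -0.002 -0.058; 0 0 0 0 0 0; 0 0 0 0 0 0; 0 0 0 0 0 0")

```text
time: 1.35
ee_pos: [0.4889, 0.2791, 0.2273]
ee_rot: [[0.999, -0.048, 0.002], [-0.048, -0.999, -0.0], [0.002, 0.0, -1.0]]
contact_force: [-0.2, -0.3, 0.7]
finger_gap: 0.0857
```

```bash
cat >> h.py <<'E'
def to(x,y,z,yaw):
    o=arm.get_obs();p=np.array(o['ee_pos']);R=np.array(o['ee_rot'])
    a=np.degrees(np.arctan2(R[1,0],R[0,0])); d=(yaw-a+90)%180-90
    c=np.cross(R[:,2],[0,0,-1])/(np.pi/2)
    print('t',round(o['time'],2),'p',p.round(4),'yaw',round(a,2),'need units',((np.array([x,y,z])-p)/.8).round(4),'tilt',c.round(4)[:2],'turn',round(d/90,4),'gap',round(o['finger_gap'],4),'F',np.round(o['contact_force'],1),'q7',round(o['qpos'][6]))
E
python3 -c "from h import *; to(.4817,.2905,.107,-1.1)"
```

```text
t 1.35 p [0.4889 0.2791 0.2273] yaw -2.74 need units [-0.009   0.0142 -0.1504] tilt [0.0001 0.0014] turn 0.0182 gap 0.0857 F [-0.2 -0.3  0.7] q7 -28
```

Emit:
carry_out(steps="-0.009 0.0142 0 0 0.001 0.018; 0 0 -0.03 0 0 0; 0 0 -0.03 0 0 0; 0 0 -0.015 0 0 0; 0 0 0 0 0 0")

```text
time: 1.77
ee_pos: [0.4769, 0.2976, 0.1657]
ee_rot: [[1.0, -0.003, 0.0], [-0.003, -1.0, 0.003], [0.0, -0.003, -1.0]]
contact_force: [0.5, 0.8, -0.1]
finger_gap: 0.0853
```

```bash
python3 -c "from h import *; to(.4817,.2905,.107,-1.1)"
```

```text
t 1.77 p [0.4769 0.2976 0.1657] yaw -0.18 need units [ 0.006  -0.0088 -0.0734] tilt [-0.002  0.   ] turn -0.0102 gap 0.0853 F [ 0.5  0.8 -0.1] q7 -26
```

Emit:
carry_out(steps="0.004 -0.0055 -0.016 -0.001 0 -0.007; 0 0 -0.016 0 0 0; 0 0 -0.016 0 0 0; 0 0 -0.012 0 0 0; 0 0 0 0 0 0")

```text
time: 2.18
ee_pos: [0.4767, 0.2991, 0.117]
ee_rot: [[1.0, -0.002, -0.001], [-0.002, -1.0, 0.004], [-0.001, -0.004, -1.0]]
contact_force: [-1.5, -1.1, -1.2]
finger_gap: 0.0856
```

```bash
python3 -c "from h import *; to(.4817,.2905,.107,-1.1)"
```

```text
t 2.18 p [0.4767 0.2991 0.117 ] yaw -0.11 need units [ 0.0062 -0.0108 -0.0124] tilt [-0.0027 -0.0004] turn -0.011 gap 0.0856 F [-1.5 -1.1 -1.2] q7 -25
```

Emit:
carry_out(steps="0.003 -0.005 -0.003 -0.001 0 -0.005; 0.002 -0.003 -0.003 0 0 -0.003; 0 0 -0.003 0 0 0; 0 0 0 0 0 0; 0 0 0 0 0 0")

```text
time: 2.6
ee_pos: [0.4814, 0.2934, 0.111]
ee_rot: [[1.0, -0.014, 0.001], [-0.014, -1.0, 0.004], [0.001, -0.004, -1.0]]
contact_force: [0.7, -0.3, -0.2]
finger_gap: 0.0852
```

```bash
python3 -c "from h import *; to(.4817,.2905,.107,-1.1)"
```

```text
t 2.6 p [0.4814 0.2934 0.111 ] yaw -0.8 need units [ 0.0003 -0.0036 -0.005 ] tilt [-0.0026  0.0004] turn -0.0034 gap 0.0852 F [ 0.7 -0.3 -0.2] q7 -24
```

Emit:
carry_out(steps="0 0 0 0 0 0; 0 0 0 0 0 0; 0 0 0 0 0 0; 0 0 0 0 0 0; 0 0 0 0 0 0")

```text
time: 3.02
ee_pos: [0.4819, 0.2937, 0.112]
ee_rot: [[1.0, -0.014, 0.002], [-0.014, -1.0, 0.005], [0.002, -0.005, -1.0]]
contact_force: [-0.9, 0.7, 0.6]
finger_gap: 0.0849
```

```bash
python3 -c "from h import *; to(.4817,.2905,.107,-1.1)"
```

```text
t 3.02 p [0.4819 0.2937 0.112 ] yaw -0.8 need units [-0.0002 -0.004  -0.0062] tilt [-0.0034  0.0012] turn -0.0034 gap 0.0849 F [-0.9  0.7  0.6] q7 -24
```

Emit:
carry_out(steps="0 -0.003 -0.004 -0.003 0.001 -0.003; 0 -0.001 -0.003 0 0 0; 0 0 0 0 0 0; 0 0 0 0 0 0; 0 0 0 0 0 0")

```text
time: 3.43
ee_pos: [0.4817, 0.2901, 0.1056]
ee_rot: [[1.0, -0.019, -0.0], [-0.019, -1.0, -0.0], [-0.0, 0.0, -1.0]]
contact_force: [0.8, -0.7, 0.0]
finger_gap: 0.0856
```

Emit:
carry_out(steps="0 0 0 0 0 0; 0 0 0 0 0 0; 0 0 0 0 0 0; 0 0 0 0 0 0; 0 0 0 0 0 0", grip=1)

```text
time: 3.85
ee_pos: [0.4818, 0.2902, 0.1057]
ee_rot: [[1.0, -0.019, -0.0], [-0.019, -1.0, -0.0], [-0.0, 0.0, -1.0]]
contact_force: [-0.6, -1.0, -0.8]
finger_gap: 0.0254
```

Emit:
carry_out(steps="0 0 0 0 0 0; 0 0 0 0 0 0; 0 0 0 0 0 0; 0 0 0 0 0 0; 0 0 0 0 0 0")

```text
time: 4.27
ee_pos: [0.4819, 0.2903, 0.1059]
ee_rot: [[1.0, -0.019, 0.0], [-0.019, -1.0, 0.0], [0.0, -0.0, -1.0]]
contact_force: [-0.1, -0.2, 0.6]
finger_gap: 0.0171
```

```bash
python3 -c "from h import *; to(.4817,.2905,.107,-1.1)"
```

```text
t 4.27 p [0.4819 0.2903 0.1059] yaw -1.08 need units [-0.0002  0.0003  0.0014] tilt [-0.0001  0.0001] turn -0.0002 gap 0.0171 F [-0.1 -0.2  0.6] q7 -24
```

Emit:
carry_out(steps="0 0 0.012 0 0 0; 0 0 0.025 0 0 0; 0 0 0.03 0 0 0; 0 0 0.03 0 0 0; 0 0 0.015 0 0 0")

```text
time: 4.68
ee_pos: [0.4794, 0.2882, 0.1975]
ee_rot: [[1.0, -0.02, -0.006], [-0.02, -1.0, -0.005], [-0.006, 0.006, -1.0]]
contact_force: [-1.0, 0.4, -2.4]
finger_gap: 0.0169
```

Emit:
carry_out(steps="0.012 -0.018 0 0 0 0; 0.02 -0.03 0 0 0 -0.01; 0.025 -0.035 0 0 0 -0.01; 0.025 -0.035 0 0 0 -0.01; 0.025 -0.035 0 0 0 -0.01")

```text
time: 5.1
ee_pos: [0.5641, 0.17, 0.2049]
ee_rot: [[0.998, -0.07, -0.003], [-0.07, -0.998, 0.002], [-0.003, -0.002, -1.0]]
contact_force: [0.1, 1.1, -1.9]
finger_gap: 0.0168
```

```bash
python3 -c "from h import *; to(.672,.0235,.047,-6.4)"
```

```text
t 5.1 p [0.5641 0.17   0.2049] yaw -4.03 need units [ 0.1349 -0.1831 -0.1974] tilt [-0.0014 -0.0017] turn -0.0263 gap 0.0168 F [ 0.1  1.1 -1.9] q7 -14
```

Emit:
carry_out(steps="0.027 -0.038 0 -0.001 -0.001 -0.005; 0.027 -0.038 0 0 0 -0.005; 0.027 -0.038 -0.01 0 0 -0.005; 0.024 -0.03 -0.02 0 0 -0.005; 0.015 -0.018 -0.02 0 0 0")

```text
time: 5.52
ee_pos: [0.6656, 0.0302, 0.1707]
ee_rot: [[0.994, -0.106, 0.005], [-0.106, -0.994, 0.001], [0.005, -0.002, -1.0]]
contact_force: [-0.8, 0.4, -2.2]
finger_gap: 0.0172
```

Emit:
carry_out(steps="0.003 -0.003 -0.02 0 0 0; 0 0 -0.02 0 0 0; 0 0 -0.015 0 0 0; 0 0 0 0 0 0; 0 0 0 0 0 0")

```text
time: 5.93
ee_pos: [0.668, 0.0218, 0.1228]
ee_rot: [[0.994, -0.112, 0.001], [-0.112, -0.994, -0.002], [0.002, 0.002, -1.0]]
contact_force: [-0.1, -0.3, -2.9]
finger_gap: 0.0173
```

```bash
python3 -c "from h import *; to(.672,.0235,.047,-6.4)"
```

```text
t 5.93 p [0.668  0.0218 0.1228] yaw -6.46 need units [ 0.005   0.0021 -0.0948] tilt [0.0013 0.0009] turn 0.0006 gap 0.0173 F [-0.1 -0.3 -2.9] q7 3
```

Emit:
carry_out(steps="0.003 0.001 -0.02 0.001 0.001 0; 0.002 0.001 -0.02 0 0 0; 0 0 -0.02 0 0 0; 0 0 -0.01 0 0 0; 0 0 -0.003 0 0 0")

```text
time: 6.35
ee_pos: [0.6733, 0.0273, 0.0622]
ee_rot: [[0.994, -0.108, 0.004], [-0.108, -0.994, 0.002], [0.003, -0.002, -1.0]]
contact_force: [-0.3, -0.1, -2.9]
finger_gap: 0.0171
```

```bash
python3 -c "from h import *; to(.672,.0235,.047,-6.4)"
```

```text
t 6.35 p [0.6733 0.0273 0.0622] yaw -6.22 need units [-0.0016 -0.0047 -0.019 ] tilt [-0.0012  0.0023] turn -0.002 gap 0.0171 F [-0.3 -0.1 -2.9] q7 4
```

Emit:
carry_out(steps="-0.001 -0.003 -0.006 -0.001 0.001 0; 0 0 -0.005 0 0 0; 0 0 -0.004 0 0 0; 0 0 -0.002 0 0 0; 0 0 0 0 0 0")

```text
time: 6.77
ee_pos: [0.6726, 0.0251, 0.0473]
ee_rot: [[0.994, -0.108, 0.002], [-0.108, -0.994, 0.0], [0.002, -0.0, -1.0]]
contact_force: [0.4, 0.0, -2.9]
finger_gap: 0.0169
```

```bash
python3 -c "from h import *; to(.672,.0235,.047,-6.4)"
```

```text
t 6.77 p [0.6726 0.0251 0.0473] yaw -6.18 need units [-0.0008 -0.002  -0.0004] tilt [-0.0002  0.0013] turn -0.0024 gap 0.0169 F [ 0.4  0.  -2.9] q7 5
```

Emit:
carry_out(steps="0 0 -0.001 0 0 0; 0 0 -0.001 0 0 0; 0 0 0 0 0 0; 0 0 0 0 0 0; 0 0 0 0 0 0")

```text
time: 7.18
ee_pos: [0.6734, 0.0251, 0.047]
ee_rot: [[0.994, -0.108, 0.004], [-0.108, -0.994, 0.001], [0.004, -0.001, -1.0]]
contact_force: [-0.9, -0.5, -3.2]
finger_gap: 0.0175
```

Emit:
carry_out(steps="0 0 0 0 0 0; 0 0 0 0 0 0; 0 0 0 0 0 0; 0 0 0 0 0 0; 0 0 0 0 0 0", grip=0)

```text
time: 7.6
ee_pos: [0.6743, 0.0251, 0.0481]
ee_rot: [[0.994, -0.108, 0.006], [-0.108, -0.994, 0.001], [0.006, -0.001, -1.0]]
contact_force: [-0.2, -0.1, 0.4]
finger_gap: 0.0765
```

Emit:
carry_out(steps="0 0 0 0 0 0; 0 0 0.01 0 0 0; 0 0 0.03 0 0 0; 0 0 0.04 0 0 0; 0 0 0.045 0 0 0")

```text
time: 8.02
ee_pos: [0.6699, 0.0248, 0.1451]
ee_rot: [[0.994, -0.108, -0.006], [-0.108, -0.994, -0.001], [-0.006, 0.002, -1.0]]
contact_force: [-0.4, -0.7, 0.3]
finger_gap: 0.0854
```

Emit:
carry_out(steps="-0.015 0 0.03 0 0 0; -0.03 0 0 0 0 0; -0.04 0 0 0 0 0; -0.045 0 0 0 0 0; -0.04 0 0 0 0 0")

```text
time: 8.43
ee_pos: [0.5368, 0.0237, 0.1811]
ee_rot: [[0.994, -0.109, 0.01], [-0.109, -0.994, -0.0], [0.01, -0.001, -1.0]]
contact_force: [0.1, -0.5, -0.3]
finger_gap: 0.0852
```

```bash
python3 - <<'E'
from h import *
to(.479,-.286,.02,10)
im,W=grab('top','top1.png'); np.savez('top1.npz',im=im,W=W)
E
```

```text
t 8.43 p [0.5368 0.0237 0.1811] yaw -6.25 need units [-0.0722 -0.3872 -0.2013] tilt [0.0001 0.0063] turn 0.1805 gap 0.0852 F [ 0.1 -0.5 -0.3] q7 -1
```

View pics/top1.png

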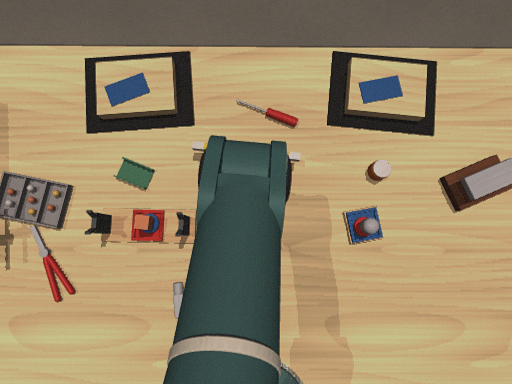

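```bash
python3 - <<'E'
import numpy as np,cv2
z=np.load('top1.npz');im=z['im'];W=z['W']
def reg(name,c,r,zlo,zhi):
    m=np.zeros(im.shape[:2],bool);m[r[0]:r[1],c[0]:c[1]]=1
    m&=(W[...,2]>zlo)&(W[...,2]<zhi);p=W[m]
    q=cv2.minAreaRect((p[:,:2]*1000).astype(np.float32))
    print(name,len(p),np.median(p,0).round(4),np.round(q[0],1),np.round(q[1],1),round(q[2],1))
reg('sq top',(128,165),(205,245),.09,.103)
reg('sq head',(128,165),(205,245),.06,.103)
reg('foot',(128,165),(205,245),.0235,.032)
reg('barL',(185,205),(135,160),.065,.09)
reg('barR',(287,305),(145,168),.065,.09)
reg('dome',(340,390),(200,250),.07,.11)
E
```

```text
sq top 219 [0.4859 0.2816 0.0956] [486.3 281.7] [35.6 35.8] 84.7
sq head 262 [0.4859 0.2774 0.0952] [486.3 281.5] [35.9 35.8] 84.9
foot 174 [0.4812 0.2681 0.0267] [481.4 286.6] [81.2 80.2] 89.2
barL 99 [0.683  0.1489 0.0756] [684.7 149.2] [32.1 19.3] 85.4
barR 97 [ 0.6579 -0.0981  0.0758] [658.3 -96.5] [34.1 18.9] 85.4
dome 225 [ 0.4779 -0.282   0.0914] [ 479.2 -284.9] [37.4 37.4] 88.8
```

Emit:
carry_out(steps="-0.004 0.02 0.01 0 0.003 0; -0.008 0.035 0 0 0.001 0.002; -0.01 0.045 0 0 0 0.002; -0.01 0.045 0 0 0 0.002; -0.01 0.045 0 0 0 0.002")

```text
time: 8.9
ee_pos: [0.4949, 0.1719, 0.1937]
ee_rot: [[0.994, -0.111, 0.004], [-0.111, -0.994, 0.003], [0.004, -0.003, -1.0]]
contact_force: [1.1, 0.3, -0.2]
finger_gap: 0.0851
```

Emit:
carry_out(steps="-0.008 0.045 0 0 0 0; -0.006 0.035 0 0 0 0; -0.004 0.02 0 0 0 0; 0 0 0 0 0 0; 0 0 0 0 0 0")

```text
time: 9.32
ee_pos: [0.4766, 0.2642, 0.197]
ee_rot: [[0.995, -0.101, 0.006], [-0.101, -0.995, 0.007], [0.005, -0.008, -1.0]]
contact_force: [-0.1, -1.1, 0.8]
finger_gap: 0.0853
```

```bash
python3 -c "from h import *; to(.4863,.2817,.053,-5.2)"
```

```text
t 9.32 p [0.4766 0.2642 0.197 ] yaw -5.82 need units [ 0.0121  0.0218 -0.1801] tilt [-0.0047  0.0037] turn 0.0069 gap 0.0853 F [-0.1 -1.1  0.8] q7 -30
```

Emit:
carry_out(steps="0.005 0.01 -0.01 -0.003 0.002 0.004; 0.004 0.007 -0.02 -0.001 0.001 0.002; 0 0 -0.03 0 0 0; 0 0 -0.025 0 0 0; 0 0 -0.01 0 0 0")

```text
time: 9.73
ee_pos: [0.4875, 0.2748, 0.1232]
ee_rot: [[0.995, -0.096, 0.007], [-0.096, -0.995, 0.005], [0.007, -0.005, -1.0]]
contact_force: [-1.0, -0.1, -0.2]
finger_gap: 0.0856
```

```bash
python3 -c "from h import *; to(.4863,.2817,.053,-5.2)"
```

```text
t 9.73 p [0.4875 0.2748 0.1232] yaw -5.53 need units [-0.0015  0.0087 -0.0877] tilt [-0.003   0.0046] turn 0.0036 gap 0.0856 F [-1.  -0.1 -0.2] q7 -27
```

Emit:
carry_out(steps="-0.001 0.006 -0.015 -0.002 0.003 0.003; 0 0.003 -0.02 0 0 0; 0 0 -0.02 0 0 0; 0 0 -0.015 0 0 0; 0 0 -0.004 0 0 0")

```text
time: 10.15
ee_pos: [0.4887, 0.28, 0.0622]
ee_rot: [[0.995, -0.095, 0.003], [-0.095, -0.995, 0.001], [0.003, -0.001, -1.0]]
contact_force: [-0.2, -0.6, -0.0]
finger_gap: 0.0857
```

```bash
python3 -c "from h import *; to(.4863,.2817,.053,-5.2)"
```

```text
t 10.15 p [0.4887 0.28   0.0622] yaw -5.46 need units [-0.003   0.0021 -0.0115] tilt [-0.0008  0.002 ] turn 0.0029 gap 0.0857 F [-0.2 -0.6 -0. ] q7 -26
```

Emit:
carry_out(steps="-0.002 0.001 -0.005 0 0.001 0.002; -0.001 0.001 -0.004 0 0 0; 0 0 0 0 0 0; 0 0 0 0 0 0; 0 0 0 0 0 0")

```text
time: 10.57
ee_pos: [0.487, 0.2818, 0.0559]
ee_rot: [[0.996, -0.092, 0.002], [-0.092, -0.996, 0.002], [0.002, -0.002, -1.0]]
contact_force: [-0.4, 0.5, 0.7]
finger_gap: 0.0853
```

```bash
python3 -c "from h import *; to(.4863,.2817,.053,-5.2)"
```

```text
t 10.57 p [0.487  0.2818 0.0559] yaw -5.29 need units [-0.0009 -0.0002 -0.0036] tilt [-0.0012  0.0015] turn 0.001 gap 0.0853 F [-0.4  0.5  0.7] q7 -25
```

Emit:
carry_out(steps="0 0 0 0 0 0; 0 0 0 0 0 0; 0 0 0 0 0 0; 0 0 0 0 0 0; 0 0 0 0 0 0", grip=1)

```text
time: 10.98
ee_pos: [0.4878, 0.2824, 0.0576]
ee_rot: [[0.996, -0.092, 0.004], [-0.092, -0.996, 0.004], [0.004, -0.004, -1.0]]
contact_force: [0.8, -1.1, -0.5]
finger_gap: 0.0358
```

Emit:
carry_out(steps="0 0 0 0 0 0; 0 0 0 0 0 0; 0 0 0.005 0 0 0; 0 0 0.01 0 0 0; 0 0 0.015 0 0 0")

```text
time: 11.4
ee_pos: [0.4861, 0.2813, 0.0806]
ee_rot: [[0.996, -0.092, 0.0], [-0.092, -0.996, 0.0], [0.0, -0.0, -1.0]]
contact_force: [-0.0, 0.1, -2.9]
finger_gap: 0.0352
```

```bash
python3 -c "from h import *; to(.48,-.009,.057,-5.2)"
```

```text
t 11.4 p [0.4861 0.2813 0.0806] yaw -5.29 need units [-0.0076 -0.3628 -0.0295] tilt [-0.0003  0.0002] turn 0.001 gap 0.0352 F [-0.   0.1 -2.9] q7 -26
```

Emit:
carry_out(steps="0 0 0.025 0 0 0; 0 0 0.035 0 0 0; 0 0 0.04 0 0 0; 0 0 0.035 0 0 0; 0 -0.005 0.02 0 0 0")

```text
time: 11.82
ee_pos: [0.484, 0.2757, 0.2128]
ee_rot: [[0.996, -0.093, -0.002], [-0.093, -0.996, -0.002], [-0.002, 0.002, -1.0]]
contact_force: [0.3, 0.4, -4.0]
finger_gap: 0.0357
```

Emit:
carry_out(steps="0 -0.018 0.01 0 0 0; 0 -0.03 0 0 0 0; 0 -0.04 0 0 0 0; 0 -0.045 0 0 0 0; 0 -0.045 0 0 0 0")

```text
time: 12.23
ee_pos: [0.4836, 0.1358, 0.2316]
ee_rot: [[0.997, -0.083, 0.006], [-0.083, -0.997, 0.006], [0.006, -0.007, -1.0]]
contact_force: [1.2, 0.2, -3.3]
finger_gap: 0.0354
```

```bash
python3 -c "from h import *; to(.48,-.009,.0585,-5.2)"
```

```text
t 12.23 p [0.4836 0.1358 0.2316] yaw -4.74 need units [-0.0045 -0.181  -0.2164] tilt [-0.0041  0.004 ] turn -0.0051 gap 0.0354 F [ 1.2  0.2 -3.3] q7 -17
```

Emit:
carry_out(steps="-0.001 -0.045 0 -0.003 0.002 -0.003; -0.001 -0.045 -0.01 -0.001 0.001 -0.002; 0 -0.035 -0.02 0 0 0; 0 -0.025 -0.03 0 0 0; 0 -0.012 -0.03 0 0 0")

```text
time: 12.65
ee_pos: [0.4823, -0.0056, 0.1678]
ee_rot: [[0.995, -0.097, 0.014], [-0.097, -0.995, 0.006], [0.014, -0.007, -1.0]]
contact_force: [0.7, 0.9, -3.7]
finger_gap: 0.0352
```

Emit:
carry_out(steps="0 0 -0.03 0 0 0; 0 0 -0.03 0 0 0; 0 0 -0.015 0 0 0; 0 0 -0.004 0 0 0; 0 0 0 0 0 0")

```text
time: 13.07
ee_pos: [0.4803, -0.0103, 0.1032]
ee_rot: [[0.994, -0.105, 0.013], [-0.105, -0.994, 0.006], [0.012, -0.007, -1.0]]
contact_force: [0.2, -0.7, -3.2]
finger_gap: 0.0357
```

```bash
python3 -c "from h import *; to(.48,-.009,.0585,-5.2)"
```

```text
t 13.07 p [ 0.4803 -0.0103  0.1032] yaw -6.01 need units [-0.0003  0.0016 -0.0559] tilt [-0.0038  0.0084] turn 0.009 gap 0.0357 F [ 0.2 -0.7 -3.2] q7 7
```

Emit:
carry_out(steps="0 0.001 -0.015 -0.003 0.006 0; 0 0 -0.015 -0.001 0.003 0; 0 0 -0.01 0 0 0; 0 0 -0.006 0 0 0; 0 0 -0.003 0 0 0")

```text
time: 13.48
ee_pos: [0.4829, -0.0085, 0.0668]
ee_rot: [[0.995, -0.103, 0.005], [-0.103, -0.995, 0.002], [0.005, -0.003, -1.0]]
contact_force: [-0.1, 0.1, -4.1]
finger_gap: 0.0355
```

```bash
python3 -c "from h import *; to(.48,-.009,.0585,-5.2)"
```

```text
t 13.48 p [ 0.4829 -0.0085  0.0668] yaw -5.94 need units [-0.0036 -0.0007 -0.0104] tilt [-0.0013  0.0031] turn 0.0082 gap 0.0355 F [-0.1  0.1 -4.1] q7 9
```

Emit:
carry_out(steps="-0.003 0 -0.004 -0.001 0.003 0; -0.001 0 -0.003 0 0 0; 0 0 -0.002 0 0 0; 0 0 -0.002 0 0 0; 0 0 0 0 0 0")

```text
time: 13.9
ee_pos: [0.4797, -0.0085, 0.0579]
ee_rot: [[0.995, -0.103, 0.001], [-0.103, -0.995, 0.001], [0.001, -0.001, -1.0]]
contact_force: [0.7, -0.8, -3.8]
finger_gap: 0.0353
```

```bash
python3 -c "from h import *; to(.48,-.009,.0585,-5.2)"
```

```text
t 13.9 p [ 0.4797 -0.0085  0.0579] yaw -5.94 need units [ 0.0004 -0.0006  0.0008] tilt [-0.0005  0.0005] turn 0.0082 gap 0.0353 F [ 0.7 -0.8 -3.8] q7 10
```

Emit:
carry_out(steps="0 0 -0.002 0 0 0; 0 0 -0.001 0 0 0; 0 0 -0.001 0 0 0; 0 0 0 0 0 0; 0 0 0 0 0 0")

```text
time: 14.32
ee_pos: [0.4804, -0.0087, 0.058]
ee_rot: [[0.995, -0.104, 0.002], [-0.104, -0.995, 0.004], [0.002, -0.004, -1.0]]
contact_force: [0.6, 0.3, -3.7]
finger_gap: 0.0358
```

```bash
python3 -c "from h import *; to(.48,-.009,.0585,-5.2)"
```

```text
t 14.32 p [ 0.4804 -0.0087  0.058 ] yaw -6.0 need units [-0.0005 -0.0004  0.0006] tilt [-0.0023  0.0014] turn 0.0088 gap 0.0358 F [ 0.6  0.3 -3.7] q7 10
```

Emit:
carry_out(steps="0 0 0 0 0 0; 0 0 0 0 0 0; 0 0 0 0 0 0; 0 0 0 0 0 0; 0 0 0 0 0 0", grip=0)

```text
time: 14.73
ee_pos: [0.4814, -0.0087, 0.0585]
ee_rot: [[0.995, -0.104, 0.004], [-0.104, -0.995, 0.004], [0.004, -0.004, -1.0]]
contact_force: [0.6, -0.8, -0.3]
finger_gap: 0.0853
```

Emit:
carry_out(steps="0 0 0 0 0 0; 0 0 0.01 0 0 0; 0 0 0.025 0 0 0; 0 0 0.035 0 0 0; 0 0 0.045 0 0 0")

```text
time: 15.15
ee_pos: [0.4775, -0.0096, 0.1491]
ee_rot: [[0.994, -0.105, -0.007], [-0.105, -0.994, 0.0], [-0.007, 0.0, -1.0]]
contact_force: [0.4, 1.3, 0.1]
finger_gap: 0.0851
```

Emit:
carry_out(steps="0 -0.01 0.04 0 0 0; 0 -0.025 0.03 0 0 0; 0 -0.035 0 0 0 0; 0 -0.045 0 0 0 0; 0 -0.045 0 0 0 0")

```text
time: 15.57
ee_pos: [0.4797, -0.1357, 0.2181]
ee_rot: [[0.996, -0.095, 0.005], [-0.095, -0.996, 0.004], [0.004, -0.004, -1.0]]
contact_force: [0.0, 0.4, -0.0]
finger_gap: 0.0854
```

```bash
python3 - <<'E'
from h import *
to(.479,-.286,.05,-5.2)
im,W=grab('side','side1.png')
m=np.zeros(im.shape[:2],bool);m[180:250,200:265]=1
for a,b in((.09,.105),(.06,.105)):
    p=W[m&(W[...,2]>a)&(W[...,2]<b)&(W[...,0]<.53)&(W[...,0]>.43)]
    print(len(p),np.median(p,0),cv2.minAreaRect((p[:,:2]*1000).astype(np.float32)))
E
```

```text
t 15.57 p [ 0.4797 -0.1357  0.2181] yaw -5.43 need units [-0.0008 -0.1879 -0.2102] tilt [-0.0023  0.003 ] turn 0.0025 gap 0.0854 F [ 0.   0.4 -0. ] q7 17
135 [ 0.47868772 -0.01036582  0.0959251 ] ((480.46612548828125, -9.18548583984375), (39.322750091552734, 36.501976013183594), 79.99512481689453)
308 [ 0.47724543 -0.02029672  0.08654694] ((490.9289855957031, 77.04405975341797), (211.61795043945312, 37.23046875), 83.12898254394531)
```

View pics/side1.png

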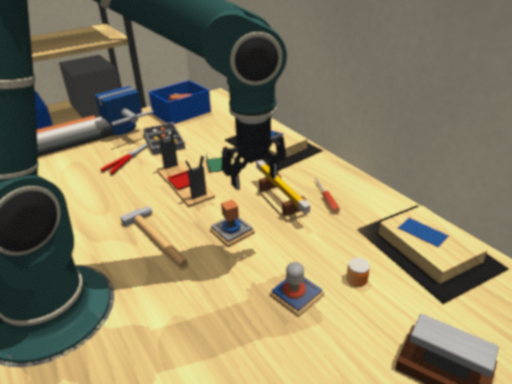

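The square stake now stands in the grey tray, at side-view pixel (231,215): measured (0.4805, −0.009), top at 96 mm. The bar is on the bearers. Next is the domed stake.

Emit:
carry_out(steps="0 -0.045 0 -0.001 0.002 0; 0 -0.04 0 0 0 0; 0 -0.035 -0.01 0 0 0; 0 -0.025 -0.02 0 0 0; 0 -0.01 -0.02 0 0 0")

```text
time: 16.03
ee_pos: [0.4786, -0.2721, 0.1835]
ee_rot: [[0.995, -0.103, 0.009], [-0.102, -0.995, -0.002], [0.009, 0.001, -1.0]]
contact_force: [-0.1, 0.9, 0.2]
finger_gap: 0.0856
```

Emit:
carry_out(steps="0 0 -0.02 0 0 0; 0 0 -0.02 0 0 0; 0 0 -0.01 0 0 0; 0 0 0 0 0 0; 0 0 0 0 0 0")

```text
time: 16.45
ee_pos: [0.4761, -0.2757, 0.1417]
ee_rot: [[0.994, -0.109, 0.006], [-0.109, -0.994, -0.003], [0.006, 0.002, -1.0]]
contact_force: [0.5, -0.3, 1.3]
finger_gap: 0.0851
```

```bash
python3 -c "from h import *; to(.479,-.286,.05,-3)"
```

```text
t 16.45 p [ 0.4761 -0.2757  0.1417] yaw -6.25 need units [ 0.0037 -0.0129 -0.1146] tilt [0.002  0.0039] turn 0.0361 gap 0.0851 F [ 0.5 -0.3  1.3] q7 38
```

Emit:
carry_out(steps="0.002 -0.008 -0.015 0.001 0.002 0.01; 0.002 -0.004 -0.025 0 0.001 0.01; 0 0 -0.025 0 0 0.005; 0 0 -0.02 0 0 0; 0 0 -0.008 0 0 0")

```text
time: 16.87
ee_pos: [0.4837, -0.2854, 0.072]
ee_rot: [[0.998, -0.064, 0.011], [-0.064, -0.998, -0.004], [0.011, 0.003, -1.0]]
contact_force: [0.3, -0.2, 0.0]
finger_gap: 0.0852
```

```bash
python3 -c "from h import *; to(.479,-.286,.05,-3)"
```

```text
t 16.87 p [ 0.4837 -0.2854  0.072 ] yaw -3.69 need units [-0.0059 -0.0008 -0.0275] tilt [0.0023 0.0069] turn 0.0077 gap 0.0852 F [ 0.3 -0.2  0. ] q7 45
```

Emit:
carry_out(steps="-0.004 0 -0.006 0.002 0.005 0; -0.002 0 -0.007 0.001 0.002 0; 0 0 -0.006 0 0 0; 0 0 -0.004 0 0 0; 0 0 0 0 0 0")

```text
time: 17.28
ee_pos: [0.4801, -0.2852, 0.0551]
ee_rot: [[0.998, -0.063, 0.002], [-0.063, -0.998, 0.001], [0.001, -0.001, -1.0]]
contact_force: [0.0, 0.4, -0.2]
finger_gap: 0.0855
```

```bash
python3 -c "from h import *; to(.479,-.286,.05,-3)"
```

```text
t 17.28 p [ 0.4801 -0.2852  0.0551] yaw -3.62 need units [-0.0013 -0.001  -0.0063] tilt [-0.0006  0.001 ] turn 0.0069 gap 0.0855 F [ 0.   0.4 -0.2] q7 46
```

Emit:
carry_out(steps="-0.001 -0.001 -0.004 0 0.001 0; 0 0 -0.002 0 0 0; 0 0 0 0 0 0; 0 0 0 0 0 0; 0 0 0 0 0 0")

```text
time: 17.7
ee_pos: [0.4799, -0.2864, 0.051]
ee_rot: [[0.998, -0.063, 0.001], [-0.063, -0.998, 0.0], [0.001, -0.0, -1.0]]
contact_force: [-0.0, -0.2, 0.2]
finger_gap: 0.0856
```

Emit:
carry_out(steps="0 0 0 0 0 0; 0 0 0 0 0 0; 0 0 0 0 0 0; 0 0 0 0 0 0; 0 0 0 0 0 0", grip=1)

```text
time: 18.12
ee_pos: [0.4802, -0.2865, 0.0516]
ee_rot: [[0.998, -0.063, 0.002], [-0.063, -0.998, 0.0], [0.002, -0.0, -1.0]]
contact_force: [-0.7, 0.2, 1.7]
finger_gap: 0.0386
```

```bash
python3 -c "from h import *; to(.479,-.286,.05,-3)"
```

```text
t 18.12 p [ 0.4802 -0.2865  0.0516] yaw -3.62 need units [-0.0014  0.0006 -0.0019] tilt [-0.0001  0.0014] turn 0.0069 gap 0.0386 F [-0.7  0.2  1.7] q7 47
```

Emit:
carry_out(steps="0 0 0 0 0 0; 0 0 0 0 0 0; 0 0 0.004 0 0 0; 0 0 0.006 0 0 0; 0 0 0.01 0 0 0")

```text
time: 18.53
ee_pos: [0.4786, -0.2855, 0.0665]
ee_rot: [[0.998, -0.063, -0.002], [-0.063, -0.998, 0.002], [-0.002, -0.002, -1.0]]
contact_force: [-0.6, 0.7, -6.9]
finger_gap: 0.0388
```

```bash
python3 -c "from h import *; to(.479,-.286,.05,-3)"
```

```text
t 18.53 p [ 0.4786 -0.2855  0.0665] yaw -3.61 need units [ 0.0005 -0.0006 -0.0206] tilt [-0.0011 -0.0012] turn 0.0068 gap 0.0388 F [-0.6  0.7 -6.9] q7 46
```

Emit:
carry_out(steps="0 0 0.025 0 0 0; 0 0 0.04 0 0 0; 0 0 0.045 0 0 0; 0 0.01 0.045 0 0 0; 0 0.02 0.03 0 0 0")

```text
time: 18.95
ee_pos: [0.4733, -0.2623, 0.2185]
ee_rot: [[0.998, -0.069, -0.012], [-0.069, -0.998, 0.003], [-0.012, -0.002, -1.0]]
contact_force: [1.0, -0.7, -6.4]
finger_gap: 0.0384
```

Emit:
carry_out(steps="0 0.035 0.012 0 0 0.004; 0 0.045 0 0 0 0.004; 0 0.045 0 0 0 0.004; 0 0.045 0 0 0 0.004; 0 0.045 0 0 0 0.004")

```text
time: 19.37
ee_pos: [0.4718, -0.091, 0.2379]
ee_rot: [[0.999, -0.048, -0.001], [-0.048, -0.999, -0.0], [-0.001, 0.0, -1.0]]
contact_force: [1.7, 0.8, -5.7]
finger_gap: 0.0387
```

```bash
python3 -c "from h import *; to(.4815,.2868,.0525,-1.1)"
```

```text
t 19.37 p [ 0.4718 -0.091   0.2379] yaw -2.74 need units [ 0.0121  0.4722 -0.2318] tilt [ 0.0002 -0.0005] turn 0.0182 gap 0.0387 F [ 1.7  0.8 -5.7] q7 12
```

Emit:
carry_out(steps="0.001 0.045 0 0 0 0.002; 0.001 0.045 0 0 0 0.002; 0.001 0.045 0 0 0 0.002; 0.001 0.045 0 0 0 0.002; 0.001 0.045 0 0 0 0.002")

```text
time: 19.78
ee_pos: [0.4722, 0.0966, 0.2413]
ee_rot: [[0.999, -0.034, 0.002], [-0.034, -0.999, 0.002], [0.001, -0.002, -1.0]]
contact_force: [1.2, 0.7, -5.8]
finger_gap: 0.0385
```

Emit:
carry_out(steps="0.001 0.045 0 0 0 0; 0.001 0.045 0 0 0 0; 0.001 0.04 0 0 0 0; 0.001 0.03 0 0 0 0; 0 0.015 0 0 0 0")

```text
time: 20.2
ee_pos: [0.4719, 0.2475, 0.2439]
ee_rot: [[1.0, -0.03, 0.002], [-0.03, -1.0, 0.004], [0.002, -0.004, -1.0]]
contact_force: [-0.6, -0.0, -6.3]
finger_gap: 0.0387
```

```bash
python3 -c "from h import *; to(.4815,.2868,.0525,-1.1)"
```

```text
t 20.2 p [0.4719 0.2475 0.2439] yaw -1.71 need units [ 0.0121  0.0491 -0.2393] tilt [-0.0023  0.0012] turn 0.0068 gap 0.0387 F [-0.6 -0.  -6.3] q7 -26
```

Emit:
carry_out(steps="0.006 0.02 0 -0.001 0.001 0.004; 0.004 0.013 0 -0.001 0 0.002; 0.001 0.004 -0.015 0 0 0; 0 0 -0.02 0 0 0; 0 0 -0.015 0 0 0")

```text
time: 20.62
ee_pos: [0.4809, 0.2797, 0.2045]
ee_rot: [[1.0, -0.018, 0.003], [-0.018, -1.0, 0.001], [0.003, -0.001, -1.0]]
contact_force: [-1.1, -0.8, -6.6]
finger_gap: 0.0388
```

```bash
python3 -c "from h import *; to(.4815,.2868,.0525,-1.1)"
```

```text
t 20.62 p [0.4809 0.2797 0.2045] yaw -1.05 need units [ 0.0007  0.0088 -0.19  ] tilt [-0.0009  0.0021] turn -0.0005 gap 0.0388 F [-1.1 -0.8 -6.6] q7 -27
```

Emit:
carry_out(steps="0 0.005 -0.02 0 0.001 0; 0 0.003 -0.03 0 0 0; 0 0 -0.035 0 0 0; 0 0 -0.03 0 0 0; 0 0 -0.015 0 0 0")

```text
time: 21.03
ee_pos: [0.4811, 0.279, 0.0939]
ee_rot: [[1.0, -0.026, 0.003], [-0.026, -1.0, -0.002], [0.003, 0.002, -1.0]]
contact_force: [-1.1, -0.5, -6.3]
finger_gap: 0.0383
```

```bash
python3 -c "from h import *; to(.4815,.2868,.0525,-1.1)"
```

```text
t 21.03 p [0.4811 0.279  0.0939] yaw -1.5 need units [ 0.0005  0.0097 -0.0517] tilt [0.0011 0.0019] turn 0.0044 gap 0.0383 F [-1.1 -0.5 -6.3] q7 -24
```

Emit:
carry_out(steps="0 0.006 -0.01 0 0.001 0.002; 0 0.004 -0.012 0 0 0; 0 0 -0.01 0 0 0; 0 0 -0.007 0 0 0; 0 0 -0.003 0 0 0")

```text
time: 21.45
ee_pos: [0.4806, 0.2835, 0.055]
ee_rot: [[1.0, -0.027, -0.001], [-0.027, -1.0, -0.006], [-0.001, 0.006, -1.0]]
contact_force: [-0.6, -0.4, -6.1]
finger_gap: 0.0386
```

```bash
python3 -c "from h import *; to(.4815,.2868,.0525,-1.1)"
```

```text
t 21.45 p [0.4806 0.2835 0.055 ] yaw -1.54 need units [ 0.0011  0.0041 -0.0031] tilt [ 0.0037 -0.0005] turn 0.0049 gap 0.0386 F [-0.6 -0.4 -6.1] q7 -23
```

Emit:
carry_out(steps="0.001 0.003 -0.001 0.002 0 0.002; 0 0.001 -0.001 0.001 0 0; 0 0 -0.001 0 0 0; 0 0 0 0 0 0; 0 0 0 0 0 0")

```text
time: 21.87
ee_pos: [0.4826, 0.2875, 0.0538]
ee_rot: [[1.0, -0.023, 0.002], [-0.023, -1.0, 0.001], [0.001, -0.001, -1.0]]
contact_force: [0.7, 0.3, -6.5]
finger_gap: 0.0382
```

```bash
python3 -c "from h import *; to(.4815,.2868,.0515,-1.1)"
```

```text
t 21.87 p [0.4826 0.2875 0.0538] yaw -1.34 need units [-0.0014 -0.0009 -0.0029] tilt [-0.0007  0.001 ] turn 0.0027 gap 0.0382 F [ 0.7  0.3 -6.5] q7 -23
```

Emit:
carry_out(steps="-0.001 -0.001 -0.002 0 0.001 0; 0 0 -0.002 0 0 0; 0 0 -0.001 0 0 0; 0 0 -0.001 0 0 0; 0 0 0 0 0 0")

```text
time: 22.28
ee_pos: [0.4822, 0.2869, 0.0518]
ee_rot: [[1.0, -0.024, 0.0], [-0.024, -1.0, 0.003], [0.0, -0.003, -1.0]]
contact_force: [-0.5, 0.1, -5.6]
finger_gap: 0.0388
```

```bash
python3 -c "from h import *; to(.4815,.2868,.0515,-1.1)"
```

```text
t 22.28 p [0.4822 0.2869 0.0518] yaw -1.36 need units [-0.0009 -0.0002 -0.0004] tilt [-0.0022  0.0003] turn 0.0029 gap 0.0388 F [-0.5  0.1 -5.6] q7 -22
```

Emit:
carry_out(steps="0 0 -0.001 0 0 0; 0 0 0 0 0 0; 0 0 0 0 0 0; 0 0 0 0 0 0; 0 0 0 0 0 0", grip=0)

```text
time: 22.7
ee_pos: [0.4835, 0.2876, 0.052]
ee_rot: [[1.0, -0.024, 0.003], [-0.024, -1.0, 0.005], [0.003, -0.005, -1.0]]
contact_force: [-0.1, 0.4, -0.2]
finger_gap: 0.0854
```

Emit:
carry_out(steps="0 0 0 0 0 0; 0 0 0.01 0 0 0; 0 0 0.025 0 0 0; 0 0 0.04 0 0 0; 0 0 0.045 0 0 0")

```text
time: 23.12
ee_pos: [0.4802, 0.2851, 0.1458]
ee_rot: [[1.0, -0.024, -0.005], [-0.024, -1.0, -0.002], [-0.005, 0.002, -1.0]]
contact_force: [-1.4, 0.9, 0.1]
finger_gap: 0.0853
```

Emit:
carry_out(steps="0 0 0.045 0 0 -0.005; 0 -0.02 0.035 0 0 -0.01; 0 -0.035 0.01 0 0 -0.01; 0 -0.045 0 0 0 -0.01; 0 -0.045 0 0 0 -0.01")

```text
time: 23.53
ee_pos: [0.4809, 0.1732, 0.2316]
ee_rot: [[0.996, -0.087, 0.004], [-0.087, -0.996, 0.006], [0.004, -0.006, -1.0]]
contact_force: [0.9, -1.4, 0.5]
finger_gap: 0.0854
```

Emit:
carry_out(steps="0 -0.045 0 0 0 -0.01; 0 -0.045 0 0 0 0; 0 -0.045 0 0 0 0; 0 -0.035 -0.01 0 0 0; 0 -0.02 -0.02 0 0 0")

```text
time: 23.95
ee_pos: [0.4807, 0.0107, 0.214]
ee_rot: [[0.994, -0.108, 0.013], [-0.108, -0.994, 0.011], [0.012, -0.012, -1.0]]
contact_force: [1.0, -0.4, -0.5]
finger_gap: 0.0855
```

```bash
python3 - <<'E'
from h import *
to(.4805,-.009,.057,-6.0)
im,W=grab('top','top2.png')
def reg(name,c,r,a,b):
    p=W[r[0]:r[1],c[0]:c[1]].reshape(-1,3);p=p[(p[:,2]>a)&(p[:,2]<b)]
    if len(p)>5: print(name,len(p),np.median(p,0).round(4),[np.round(v,1) for v in cv2.minAreaRect((p[:,:2]*1000).astype(np.float32))])
reg('dome in red',(130,166),(205,245),.065,.11)
E
```

```text
t 23.95 p [0.4807 0.0107 0.214 ] yaw -6.21 need units [-0.0002 -0.0246 -0.1962] tilt [-0.0069  0.0085] turn 0.0023 gap 0.0855 F [ 1.  -0.4 -0.5] q7 -3
dome in red 234 [0.481  0.282  0.0911] [array([480.3, 285.1]), array([37.5, 38.3]), np.float64(3.5)]
```

View pics/top2.png

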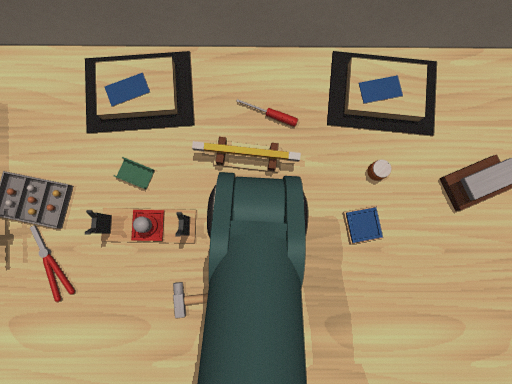

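The domed stake is upright in the red tray, at pixel (144,224) and about 2 mm off centre. The bar lies on both bearers and the blue tray (364,225) is empty. Now the square stake goes from grey to blue.

Emit:
carry_out(steps="0 -0.008 -0.01 -0.004 0.005 0; 0 -0.006 -0.03 -0.002 0.003 0; 0 0 -0.035 0 0 0; 0 0 -0.025 0 0 0; 0 0 -0.01 0 0 0")

```text
time: 24.42
ee_pos: [0.4802, -0.0054, 0.1221]
ee_rot: [[0.994, -0.113, 0.001], [-0.113, -0.994, 0.001], [0.001, -0.001, -1.0]]
contact_force: [-0.4, 0.9, 0.0]
finger_gap: 0.0854
```

```bash
python3 -c "from h import *; to(.4805,-.009,.057,-6.0)"
```

```text
t 24.42 p [ 0.4802 -0.0054  0.1221] yaw -6.49 need units [ 0.0004 -0.0045 -0.0814] tilt [-0.0004  0.0007] turn 0.0054 gap 0.0854 F [-0.4  0.9  0. ] q7 4
```

Emit:
carry_out(steps="0 -0.003 -0.015 0 0 0.003; 0 -0.001 -0.02 0 0 0.002; 0 0 -0.02 0 0 0; 0 0 -0.012 0 0 0; 0 0 -0.004 0 0 0")

```text
time: 24.83
ee_pos: [0.4809, -0.0074, 0.0633]
ee_rot: [[0.995, -0.102, -0.0], [-0.102, -0.995, 0.0], [-0.0, -0.0, -1.0]]
contact_force: [-0.8, 0.1, -0.1]
finger_gap: 0.0853
```

```bash
python3 -c "from h import *; to(.4805,-.009,.057,-6.0)"
```

```text
t 24.83 p [ 0.4809 -0.0074  0.0633] yaw -5.84 need units [-0.0005 -0.0019 -0.0079] tilt [-0.0003 -0.0002] turn -0.0018 gap 0.0853 F [-0.8  0.1 -0.1] q7 9
```

Emit:
carry_out(steps="0 -0.001 -0.004 0 0 -0.001; 0 0 -0.003 0 0 0; 0 0 0 0 0 0; 0 0 0 0 0 0; 0 0 0 0 0 0")

```text
time: 25.25
ee_pos: [0.4821, -0.0078, 0.0592]
ee_rot: [[0.995, -0.103, 0.001], [-0.103, -0.995, 0.001], [0.001, -0.001, -1.0]]
contact_force: [0.3, -0.3, 0.2]
finger_gap: 0.0853
```

Emit:
carry_out(steps="0 0 0 0 0 0; 0 0 0 0 0 0; 0 0 0 0 0 0; 0 0 0 0 0 0; 0 0 0 0 0 0", grip=1)

```text
time: 25.67
ee_pos: [0.4828, -0.0076, 0.0605]
ee_rot: [[0.995, -0.102, 0.003], [-0.102, -0.995, 0.002], [0.003, -0.002, -1.0]]
contact_force: [0.8, -0.2, -1.9]
finger_gap: 0.0356
```

Emit:
carry_out(steps="0 0 0 0 0 0; 0 0 0 0 0 0; 0 0 0.005 0 0 0; 0 0 0.01 0 0 0; 0 0 0.015 0 0 0")

```text
time: 26.08
ee_pos: [0.4809, -0.0078, 0.0838]
ee_rot: [[0.995, -0.103, -0.001], [-0.103, -0.995, 0.001], [-0.001, -0.001, -1.0]]
contact_force: [0.0, 0.3, -3.2]
finger_gap: 0.0353
```

```bash
python3 -c "from h import *; to(.4837,-.290,.058,-6.0)"
```

```text
t 26.08 p [ 0.4809 -0.0078  0.0838] yaw -5.89 need units [ 0.0035 -0.3528 -0.0322] tilt [-0.0005 -0.0009] turn -0.0012 gap 0.0353 F [ 0.   0.3 -3.2] q7 8
```

Emit:
carry_out(steps="0 0 0.025 0 0 0; 0 -0.01 0.03 0 0 0; 0 -0.025 0.02 0 0 0; 0.001 -0.035 0.005 0 0 0; 0.001 -0.045 0 0 0 0")

```text
time: 26.5
ee_pos: [0.4822, -0.0961, 0.1547]
ee_rot: [[0.996, -0.093, -0.001], [-0.093, -0.996, 0.003], [-0.001, -0.002, -1.0]]
contact_force: [2.0, 0.7, -3.8]
finger_gap: 0.0352
```

Emit:
carry_out(steps="0.001 -0.045 0 0 0 0; 0 -0.045 0 0 0 0; 0 -0.045 0 0 0 0; 0 -0.035 0 0 0 0; 0 -0.02 0 0 0 0")

```text
time: 26.92
ee_pos: [0.4811, -0.2578, 0.1594]
ee_rot: [[0.996, -0.093, 0.002], [-0.093, -0.996, 0.002], [0.002, -0.002, -1.0]]
contact_force: [-0.5, -0.3, -3.9]
finger_gap: 0.0352
```

```bash
python3 -c "from h import *; to(.4837,-.290,.0605,-6.0)"
```

```text
t 26.92 p [ 0.4811 -0.2578  0.1594] yaw -5.33 need units [ 0.0032 -0.0402 -0.1237] tilt [-0.0012  0.0014] turn -0.0075 gap 0.0352 F [-0.5 -0.3 -3.9] q7 35
```

Emit:
carry_out(steps="0.002 -0.017 0 0 0.001 0; 0.001 -0.012 -0.01 0 0 0; 0 -0.003 -0.025 0 0 0; 0 0 -0.025 0 0 0; 0 0 -0.015 0 0 0")

```text
time: 27.33
ee_pos: [0.4824, -0.2918, 0.1031]
ee_rot: [[0.995, -0.101, 0.005], [-0.101, -0.995, -0.002], [0.005, 0.002, -1.0]]
contact_force: [-0.2, 0.7, -4.3]
finger_gap: 0.0353
```

```bash
python3 -c "from h import *; to(.4837,-.290,.0605,-6.0)"
```

```text
t 27.33 p [ 0.4824 -0.2918  0.1031] yaw -5.8 need units [ 0.0016  0.0023 -0.0533] tilt [0.0015 0.0031] turn -0.0022 gap 0.0353 F [-0.2  0.7 -4.3] q7 41
```

Emit:
carry_out(steps="0 0.003 -0.01 0.001 0.003 0; 0 0.001 -0.012 0 0 0; 0 0 -0.01 0 0 0; 0 0 -0.008 0 0 0; 0 0 -0.003 0 0 0")

```text
time: 27.75
ee_pos: [0.4822, -0.2869, 0.066]
ee_rot: [[0.995, -0.1, -0.002], [-0.1, -0.995, 0.001], [-0.002, -0.0, -1.0]]
contact_force: [-0.5, 0.1, -2.4]
finger_gap: 0.0354
```

```bash
python3 -c "from h import *; to(.4837,-.290,.0605,-6.0)"
```

```text
t 27.75 p [ 0.4822 -0.2869  0.066 ] yaw -5.74 need units [ 0.0019 -0.0038 -0.0069] tilt [-0.0003 -0.0013] turn -0.0029 gap 0.0354 F [-0.5  0.1 -2.4] q7 42
```

Emit:
carry_out(steps="0.001 -0.002 -0.003 0 -0.001 0; 0 -0.001 -0.003 0 0 0; 0 0 -0.002 0 0 0; 0 0 -0.001 0 0 0; 0 0 0 0 0 0")

```text
time: 28.17
ee_pos: [0.4837, -0.2899, 0.061]
ee_rot: [[0.995, -0.1, 0.002], [-0.1, -0.995, 0.002], [0.002, -0.002, -1.0]]
contact_force: [-0.0, -0.9, -4.0]
finger_gap: 0.0355
```

```bash
python3 -c "from h import *; to(.4837,-.290,.0605,-6.0)"
```

```text
t 28.17 p [ 0.4837 -0.2899  0.061 ] yaw -5.73 need units [-0.     -0.0002 -0.0007] tilt [-0.0011  0.0011] turn -0.003 gap 0.0355 F [-0.  -0.9 -4. ] q7 43
```

Emit:
carry_out(steps="0 0 -0.002 0 0 0; 0 0 -0.001 0 0 0; 0 0 -0.001 0 0 0; 0 0 0 0 0 0; 0 0 0 0 0 0")

```text
time: 28.58
ee_pos: [0.4843, -0.2905, 0.061]
ee_rot: [[0.995, -0.1, 0.005], [-0.1, -0.995, 0.003], [0.004, -0.003, -1.0]]
contact_force: [1.0, -0.0, -4.0]
finger_gap: 0.0354
```

Emit:
carry_out(steps="0 0 0 0 0 0; 0 0 0 0 0 0; 0 0 0 0 0 0; 0 0 0 0 0 0; 0 0 0 0 0 0", grip=0)

```text
time: 29.0
ee_pos: [0.4852, -0.2913, 0.0614]
ee_rot: [[0.995, -0.1, 0.006], [-0.1, -0.995, 0.001], [0.006, -0.002, -1.0]]
contact_force: [0.6, -0.5, 0.3]
finger_gap: 0.0856
```

Emit:
carry_out(steps="0 0 0 0 0 0; 0 0 0.01 0 0 0; 0 0 0.025 0 0 0; 0 0 0.04 0 0 0; 0 0 0.045 0 0 0")

```text
time: 29.42
ee_pos: [0.4815, -0.2896, 0.1555]
ee_rot: [[0.995, -0.101, -0.004], [-0.101, -0.995, 0.005], [-0.005, -0.004, -1.0]]
contact_force: [0.6, -0.5, 0.4]
finger_gap: 0.0853
```

Emit:
carry_out(steps="0 0.015 0.03 0 0 0; 0.01 0.03 0.01 0 0 0; 0.018 0.04 0 0 0 0; 0.018 0.04 0 0 0 0; 0.018 0.04 0 0 0 0")

```text
time: 29.83
ee_pos: [0.5322, -0.1631, 0.2011]
ee_rot: [[0.993, -0.116, 0.008], [-0.116, -0.993, -0.001], [0.008, 0.0, -1.0]]
contact_force: [0.3, -0.2, -0.9]
finger_gap: 0.085
```

```bash
python3 - <<'E'
from h import *
to(.672,.026,.045,-6.1)
im,W=grab('top','top3.png')
def reg(name,c,r,a,b):
    p=W[r[0]:r[1],c[0]:c[1]].reshape(-1,3);p=p[(p[:,2]>a)&(p[:,2]<b)]
    if len(p)>5: print(name,len(p),np.median(p,0).round(4),[np.round(v,1) for v in cv2.minAreaRect((p[:,:2]*1000).astype(np.float32))])
reg('dome in red',(130,166),(205,245),.065,.11)
reg('sq in blue',(335,395),(200,250),.065,.11)
reg('bar',(185,305),(130,170),.066,.09)
E
```

```text
t 29.83 p [ 0.5322 -0.1631  0.2011] yaw -6.68 need units [ 0.1747  0.2363 -0.1951] tilt [0.0008 0.0051] turn 0.0065 gap 0.085 F [ 0.3 -0.2 -0.9] q7 20
dome in red 235 [0.4811 0.2823 0.0911] [array([480.4, 285. ]), array([37.5, 38.1]), np.float64(2.7)]
bar 816 [0.6704 0.0255 0.0755] [array([672.3,  25.5]), array([279.8,  20.3]), np.float64(83.9)]
```

View pics/top3.png

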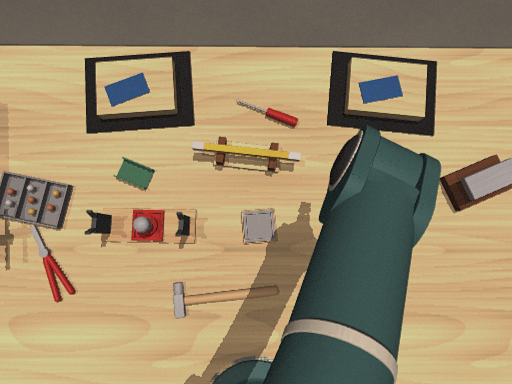

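Emit:
carry_out(steps="0.025 0.035 0 0 0.004 0.002; 0.027 0.037 0 0 0.001 0.002; 0.028 0.037 0 0 0 0; 0.027 0.037 0 0 0 0; 0.026 0.035 -0.005 0 0 0")

```text
time: 30.3
ee_pos: [0.642, -0.0095, 0.2016]
ee_rot: [[0.994, -0.107, 0.004], [-0.107, -0.994, 0.001], [0.004, -0.002, -1.0]]
contact_force: [0.3, -0.0, 0.6]
finger_gap: 0.0856
```

Emit:
carry_out(steps="0.018 0.022 -0.01 0 0 0; 0.009 0.01 -0.015 0 0 0; 0.002 0.002 -0.015 0 0 0; 0 0 -0.01 0 0 0; 0 0 0 0 0 0")

```text
time: 30.72
ee_pos: [0.6685, 0.0267, 0.16]
ee_rot: [[0.995, -0.098, 0.004], [-0.098, -0.995, 0.002], [0.004, -0.003, -1.0]]
contact_force: [-0.2, -0.3, -0.1]
finger_gap: 0.0853
```

```bash
python3 - <<'E'
from h import *
to(.673,.0255,.045,-6.1)
im,W=grab('top');im2,W2=grab('side','side2.png')
def reg(W,name,c,r,a,b):
    p=W[r[0]:r[1],c[0]:c[1]].reshape(-1,3);p=p[(p[:,2]>a)&(p[:,2]<b)]
    if len(p)>5: print(name,len(p),np.median(p,0).round(4),[np.round(v,1) for v in cv2.minAreaRect((p[:,:2]*1000).astype(np.float32))])
reg(W,'sq in blue',(335,395),(195,255),.065,.11)
reg(W,'sq top',(335,395),(195,255),.09,.11)
E
```

```text
t 30.72 p [0.6685 0.0267 0.16  ] yaw -5.6 need units [ 0.0056 -0.0014 -0.1438] tilt [-0.0014  0.0028] turn -0.0055 gap 0.0853 F [-0.2 -0.3 -0.1] q7 4
sq in blue 268 [ 0.4825 -0.2872  0.095 ] [array([ 482.7, -291. ]), array([36.8, 36.1]), np.float64(84.3)]
sq top 219 [ 0.4825 -0.2908  0.0956] [array([ 482.7, -290.6]), array([36.4, 34.8]), np.float64(89.0)]
```

View pics/side2.png

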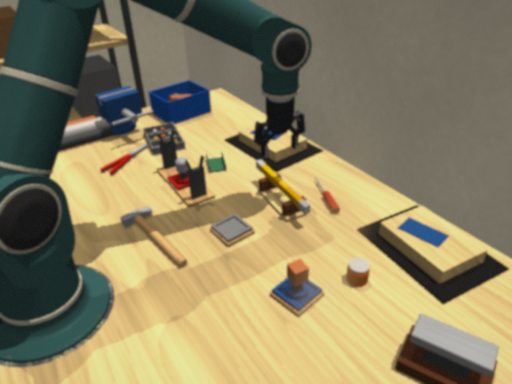

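The square stake stands upright in the blue tray at (297,280), about 1 mm off centre, and the domed stake is in the red tray at (182,172). The bar is still on the bearers, so I'll fetch it now.

Emit:
carry_out(steps="0.004 -0.001 -0.02 0 0.002 -0.003; 0.001 0 -0.03 0 0 -0.002; 0 0 -0.035 0 0 0; 0 0 -0.025 0 0 0; 0 0 -0.01 0 0 0")

```text
time: 31.23
ee_pos: [0.6749, 0.0194, 0.0693]
ee_rot: [[0.993, -0.114, 0.013], [-0.114, -0.994, 0.003], [0.013, -0.004, -1.0]]
contact_force: [0.3, -0.4, -0.3]
finger_gap: 0.0854
```

```bash
python3 -c "from h import *; to(.673,.0255,.046,-6.1)"
```

```text
t 31.23 p [0.6749 0.0194 0.0693] yaw -6.52 need units [-0.0024  0.0076 -0.0291] tilt [-0.0016  0.0084] turn 0.0047 gap 0.0854 F [ 0.3 -0.4 -0.3] q7 6
```

Emit:
carry_out(steps="-0.001 0.005 -0.006 -0.001 0.006 0.003; 0 0.003 -0.008 0 0.002 0; 0 0 -0.006 0 0 0; 0 0 -0.004 0 0 0; 0 0 0 0 0 0")

```text
time: 31.65
ee_pos: [0.6746, 0.0245, 0.0508]
ee_rot: [[0.994, -0.111, 0.001], [-0.111, -0.994, 0.001], [0.001, -0.001, -1.0]]
contact_force: [-0.5, -0.2, -0.7]
finger_gap: 0.0854
```

```bash
python3 -c "from h import *; to(.673,.0255,.046,-6.1)"
```

```text
t 31.65 p [0.6746 0.0245 0.0508] yaw -6.36 need units [-0.002   0.0012 -0.0059] tilt [-0.0003  0.0006] turn 0.0029 gap 0.0854 F [-0.5 -0.2 -0.7] q7 6
```

Emit:
carry_out(steps="-0.001 0.001 -0.004 0 0 0.002; 0 0 -0.003 0 0 0; 0 0 0 0 0 0; 0 0 0 0 0 0; 0 0 0 0 0 0")

```text
time: 32.07
ee_pos: [0.6747, 0.0255, 0.0466]
ee_rot: [[0.994, -0.107, 0.004], [-0.107, -0.994, 0.001], [0.004, -0.001, -1.0]]
contact_force: [0.4, 0.8, 0.0]
finger_gap: 0.0855
```

Emit:
carry_out(steps="0 0 0 0 0 0; 0 0 0 0 0 0; 0 0 0 0 0 0; 0 0 0 0 0 0; 0 0 0 0 0 0", grip=1)

```text
time: 32.48
ee_pos: [0.675, 0.0254, 0.0471]
ee_rot: [[0.994, -0.107, 0.004], [-0.107, -0.994, 0.001], [0.004, -0.001, -1.0]]
contact_force: [0.3, -0.2, 0.3]
finger_gap: 0.0257
```

Emit:
carry_out(steps="0 0 0 0 0 0; 0 0 0 0 0 0; 0 0 0 0 0 0; 0 0 0 0 0 0; 0 0 0 0 0 0")

```text
time: 32.9
ee_pos: [0.6751, 0.0254, 0.0473]
ee_rot: [[0.994, -0.107, 0.005], [-0.107, -0.994, 0.001], [0.005, -0.001, -1.0]]
contact_force: [-0.6, -0.8, -0.2]
finger_gap: 0.0171
```

```bash
python3 -c "from h import *; to(.673,.0255,.046,-6.1)"
```

```text
t 32.9 p [0.6751 0.0254 0.0473] yaw -6.15 need units [-0.0027  0.0001 -0.0016] tilt [-0.0006  0.003 ] turn 0.0005 gap 0.0171 F [-0.6 -0.8 -0.2] q7 7
```

Emit:
carry_out(steps="0 0 0.012 0 0.002 0; 0 0 0.03 0 0 0; 0 0 0.04 0 0 0; 0 0 0.045 0 0 0; -0.005 0.006 0.03 0 0 0")

```text
time: 33.32
ee_pos: [0.6664, 0.0287, 0.1725]
ee_rot: [[0.994, -0.109, -0.012], [-0.109, -0.994, -0.002], [-0.011, 0.003, -1.0]]
contact_force: [0.3, 0.4, -1.9]
finger_gap: 0.017
```

Emit:
carry_out(steps="-0.015 0.02 0.01 0 0 0.005; -0.025 0.034 0 0 0 0.01; -0.028 0.038 0 0 0 0.01; -0.028 0.038 0 0 0 0.01; -0.028 0.038 0 0 0 0.005")

```text
time: 33.73
ee_pos: [0.5681, 0.1582, 0.1913]
ee_rot: [[0.998, -0.057, -0.0], [-0.057, -0.998, -0.004], [0.0, 0.004, -1.0]]
contact_force: [0.4, 2.0, -2.6]
finger_gap: 0.0169
```

```bash
python3 -c "from h import *; to(.4817,.288,.1075,-1.1)"
```

```text
t 33.73 p [0.5681 0.1582 0.1913] yaw -3.25 need units [-0.108   0.1622 -0.1047] tilt [ 0.0023 -0.0001] turn 0.0239 gap 0.0169 F [ 0.4  2.  -2.6] q7 -10
```

Emit:
carry_out(steps="-0.026 0.038 0 0.001 0 0.005; -0.026 0.038 0 0 0 0.005; -0.023 0.034 0 0 0 0.004; -0.013 0.02 0 0 0 0; -0.006 0.009 0 0 0 0")

```text
time: 34.15
ee_pos: [0.4837, 0.2789, 0.1944]
ee_rot: [[1.0, -0.027, -0.002], [-0.027, -1.0, 0.001], [-0.002, -0.001, -1.0]]
contact_force: [-0.0, 0.4, -2.7]
finger_gap: 0.017
```

Emit:
carry_out(steps="0 0 0 0 0 0; 0 0 0 0 0 0; 0 0 0 0 0 0; 0 0 0 0 0 0; 0 0 0 0 0 0")

```text
time: 34.57
ee_pos: [0.4846, 0.2774, 0.1957]
ee_rot: [[1.0, -0.028, -0.001], [-0.028, -1.0, 0.001], [-0.001, -0.001, -1.0]]
contact_force: [0.5, -0.4, -2.8]
finger_gap: 0.0171
```

```bash
python3 - <<'E'
from h import *
to(.4817,.288,.1075,-1.1)
im,W=grab('top')
p=W[190:250,60:215].reshape(-1,3)
for a,b in((.17,.185),(.185,.225)):
    q=p[(p[:,2]>a)&(p[:,2]<b)];print(len(q))
    if len(q)>5: print(np.nanmin(q,0),np.nanmax(q,0),[np.round(v,1) for v in cv2.minAreaRect((q[:,:2]*1000).astype(np.float32))])
for nm,c in(('R',(170,215)),('L',(60,105))):
    q=W[190:250,c[0]:c[1]].reshape(-1,3);q=q[(q[:,2]>.185)&(q[:,2]<.235)];print(nm,len(q),np.median(q,0) if len(q) else'')
E
```

```text
t 34.57 p [0.4846 0.2774 0.1957] yaw -1.6 need units [-0.0037  0.0133 -0.1103] tilt [-0.0004 -0.0008] turn 0.0056 gap 0.0171 F [ 0.5 -0.4 -2.8] q7 -24
0
479
[0.46152512 0.1370635  0.19945649] [0.50462426 0.2734776  0.22497989] [array([475.1, 205.6]), array([136. ,  42.8]), np.float64(83.0)]
R 223 [0.48050647 0.15921428 0.22403916]
L 0
```

Emit:
carry_out(steps="-0.003 0.008 0 0 0 0.004; -0.001 0.005 -0.008 0 0 0.001; 0 0 -0.018 0 0 0; 0 0 -0.018 0 0 0; 0 0 -0.01 0 0 0")

```text
time: 35.03
ee_pos: [0.4829, 0.2884, 0.1515]
ee_rot: [[1.0, -0.022, 0.002], [-0.022, -1.0, 0.003], [0.001, -0.003, -1.0]]
contact_force: [0.6, -0.0, -3.0]
finger_gap: 0.0172
```

```bash
python3 -c "from h import *; to(.4817,.288,.1075,-1.1)"
```

```text
t 35.03 p [0.4829 0.2884 0.1515] yaw -1.25 need units [-0.0015 -0.0006 -0.0551] tilt [-0.0016  0.001 ] turn 0.0017 gap 0.0172 F [ 0.6 -0.  -3. ] q7 -23
```

Emit:
carry_out(steps="-0.001 0 -0.01 -0.001 0.001 0.001; 0 0 -0.012 0 0 0; 0 0 -0.012 0 0 0; 0 0 -0.007 0 0 0; 0 0 -0.003 0 0 0")

```text
time: 35.45
ee_pos: [0.4813, 0.2886, 0.1114]
ee_rot: [[1.0, -0.02, -0.002], [-0.02, -1.0, -0.001], [-0.002, 0.001, -1.0]]
contact_force: [0.2, -0.0, -3.7]
finger_gap: 0.0171
```

```bash
python3 -c "from h import *; to(.4817,.288,.1075,-1.1)"
```

```text
t 35.45 p [0.4813 0.2886 0.1114] yaw -1.12 need units [ 0.0005 -0.0008 -0.0049] tilt [ 0.0005 -0.0012] turn 0.0002 gap 0.0171 F [ 0.2 -0.  -3.7] q7 -22
```

Emit:
carry_out(steps="0 0 -0.003 0 -0.001 0; 0 0 -0.002 0 0 0; 0 0 -0.001 0 0 0; 0 0 -0.001 0 0 0; 0 0 0 0 0 0")

```text
time: 35.87
ee_pos: [0.4817, 0.2887, 0.1078]
ee_rot: [[1.0, -0.02, -0.0], [-0.02, -1.0, 0.001], [-0.0, -0.001, -1.0]]
contact_force: [-0.3, -0.3, -2.8]
finger_gap: 0.0169
```

```bash
python3 -c "from h import *; to(.4817,.288,.1073,-1.1)"
```

```text
t 35.87 p [0.4817 0.2887 0.1078] yaw -1.15 need units [ 0.     -0.0009 -0.0006] tilt [-0.0007 -0.0002] turn 0.0006 gap 0.0169 F [-0.3 -0.3 -2.8] q7 -21
```

Emit:
carry_out(steps="0 0 -0.002 0 0 0; 0 0 -0.001 0 0 0; 0 0 -0.001 0 0 0; 0 0 0 0 0 0; 0 0 0 0 0 0")

```text
time: 36.28
ee_pos: [0.4825, 0.2891, 0.1078]
ee_rot: [[1.0, -0.02, 0.001], [-0.02, -1.0, 0.004], [0.001, -0.004, -1.0]]
contact_force: [0.8, 0.1, -2.4]
finger_gap: 0.0168
```

```bash
python3 -c "from h import *; to(.4817,.288,.1073,-1.1)"
```

```text
t 36.28 p [0.4825 0.2891 0.1078] yaw -1.17 need units [-0.001  -0.0014 -0.0006] tilt [-0.0026  0.0008] turn 0.0008 gap 0.0168 F [ 0.8  0.1 -2.4] q7 -21
```

Emit:
carry_out(steps="0 0 0 0 0 0; 0 0 0 0 0 0; 0 0 0 0 0 0; 0 0 0 0 0 0; 0 0 0 0 0 0", grip=0)

```text
time: 36.7
ee_pos: [0.4832, 0.2896, 0.1081]
ee_rot: [[1.0, -0.02, 0.003], [-0.02, -1.0, 0.005], [0.003, -0.005, -1.0]]
contact_force: [0.5, 0.2, 0.0]
finger_gap: 0.0763
```

Emit:
carry_out(steps="0 0 0 0 0 0; 0 0 0.01 0 0 0; 0 0 0.025 0 0 0; 0 0 0.04 0 0 0; 0 0 0.04 0 0 0")

```text
time: 37.12
ee_pos: [0.4803, 0.2873, 0.1985]
ee_rot: [[1.0, -0.021, -0.005], [-0.021, -1.0, -0.002], [-0.005, 0.003, -1.0]]
contact_force: [0.6, 1.2, -0.3]
finger_gap: 0.0855
```

Emit:
carry_out(steps="-0.005 -0.025 0.02 0 0 0; -0.01 -0.04 0 0 0 0; -0.01 -0.045 0 0 0 0; -0.01 -0.045 0 0 0 0; -0.01 -0.045 0 0 0 0")

```text
time: 37.53
ee_pos: [0.4455, 0.13, 0.2246]
ee_rot: [[1.0, -0.011, 0.005], [-0.011, -1.0, 0.006], [0.005, -0.006, -1.0]]
contact_force: [1.2, -1.3, -0.4]
finger_gap: 0.0854
```

Emit:
carry_out(steps="0 -0.03 0 0 0 0; 0 -0.01 0 0 0 0; 0 0 0 0 0 0; 0 0 0 0 0 0; 0 0 0 0 0 0")

```text
time: 37.95
ee_pos: [0.4442, 0.0909, 0.2275]
ee_rot: [[1.0, -0.02, 0.008], [-0.02, -1.0, 0.009], [0.007, -0.009, -1.0]]
contact_force: [-0.1, -0.1, -0.2]
finger_gap: 0.0855
```

```bash
python3 - <<'E'
from h import *
to(.4,0,.2,0)
im,W=grab('top','top4.png');grab('side','side4.png')
def reg(name,c,r,a,b):
    p=W[r[0]:r[1],c[0]:c[1]].reshape(-1,3);p=p[(p[:,2]>a)&(p[:,2]<b)]
    if len(p)>5: print(name,len(p),np.median(p,0).round(4),[np.round(v,1) for v in cv2.minAreaRect((p[:,:2]*1000).astype(np.float32))])
reg('bar',(70,205),(205,245),.12,.16)
reg('bar ends L',(70,86),(205,245),.12,.16)
reg('bar ends R',(187,200),(205,245),.12,.16)
reg('dome',(130,166),(205,245),.065,.11)
reg('sq',(335,395),(195,255),.065,.11)
reg('tin',(360,400),(150,190),.04,.06)
reg('chan',(110,160),(150,195),.01,.04)
a=cv2.imread('pics/top4.png');b=cv2.imread('pics/side4.png')
cv2.imwrite('pics/fin.png',np.vstack([a[130:,:],b])[:600])
E
```

```text
t 37.95 p [0.4442 0.0909 0.2275] yaw -1.12 need units [-0.0553 -0.1136 -0.0344] tilt [-0.0059  0.0049] turn 0.0125 gap 0.0855 F [-0.1 -0.1 -0.2] q7 -11
bar 605 [0.4817 0.3658 0.1356] [array([489.6, 352.6]), array([ 56.4, 151.9]), np.float64(8.8)]
bar ends L 98 [0.4815 0.4134 0.136 ] [array([473.3, 413.2]), array([38.9, 27.2]), np.float64(8.8)]
dome 27 [0.4713 0.293  0.0903] [array([481.6, 294.8]), array([12.7, 34.7]), np.float64(84.3)]
sq 269 [ 0.4825 -0.2867  0.0949] [array([ 482.6, -291. ]), array([37.2, 35.9]), np.float64(84.8)]
tin 279 [ 0.6296 -0.332   0.0493] [array([ 631.2, -332.1]), array([47.4, 46.9]), np.float64(80.6)]
chan 117 [0.6314 0.3293 0.0234] [array([622.4, 329.9]), array([90. , 58.1]), np.float64(68.0)]
```

View pics/fin.png

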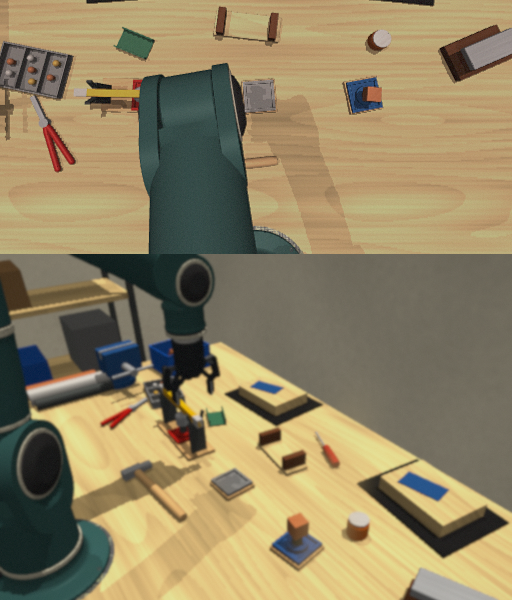

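The bar looks seated at its left end (z 0.136), but the arm hides the rest. I'll move it clear for a full check.

Emit:
carry_out(steps="0 -0.03 0 0 0 0; 0 -0.045 0 0 0 0; 0 -0.045 0 0 0 0; 0 -0.045 0 0 0 0; 0 -0.03 0 0 0 0")

```text
time: 38.47
ee_pos: [0.4447, -0.0604, 0.2268]
ee_rot: [[1.0, 0.0, 0.007], [0.0, -1.0, 0.008], [0.007, -0.008, -1.0]]
contact_force: [-0.2, -0.4, 0.3]
finger_gap: 0.0857
```

Emit:
carry_out(steps="0 -0.01 0 0 0 0; 0 0 0 0 0 0; 0 0 0 0 0 0; 0 0 0 0 0 0; 0 0 0 0 0 0")

```text
time: 38.88
ee_pos: [0.4456, -0.0694, 0.2265]
ee_rot: [[1.0, -0.001, 0.006], [-0.001, -1.0, 0.005], [0.006, -0.005, -1.0]]
contact_force: [0.4, 0.5, -0.2]
finger_gap: 0.0854
```

```bash
python3 - <<'E'
from h import *
im,W=grab('top','top5.png');h=cv2.cvtColor(im,cv2.COLOR_RGB2HSV)
def reg(name,c,r,a,b,y=False):
    p=W[r[0]:r[1],c[0]:c[1]].reshape(-1,3);k=h[r[0]:r[1],c[0]:c[1]].reshape(-1,3)
    m=(p[:,2]>a)&(p[:,2]<b)
    if y:m&=(k[:,0]>=20)&(k[:,0]<=35)&(k[:,1]>120)
    p=p[m]
    if len(p)>5: print(name,len(p),np.median(p,0).round(4),[np.round(v,1) for v in cv2.minAreaRect((p[:,:2]*1000).astype(np.float32))])
reg('bar',(70,205),(205,245),.125,.15)
reg('bar yel',(70,205),(205,245),.12,.16,True)
reg('barL',(70,86),(205,245),.12,.16)
reg('barR',(187,205),(205,245),.12,.16)
reg('dome',(130,166),(205,245),.065,.11)
o=arm.get_obs();print(o['ee_pos'],o['joint_velocities'])
E
```

```text
bar 1079 [0.4815 0.2897 0.1358] [array([481.6, 288.4]), array([279.2,  56. ]), np.float64(88.9)]
bar yel 659 [0.4817 0.2913 0.1356] [array([481.6, 290.6]), array([218.9,  16.8]), np.float64(88.8)]
barL 98 [0.4816 0.4142 0.1361] [array([473.1, 413.2]), array([39.4, 27.1]), np.float64(9.0)]
barR 56 [0.4786 0.1558 0.1355] [array([478.6, 156.2]), array([16.5, 14.6]), np.float64(0.1)]
dome 98 [0.4713 0.2825 0.089 ] [array([480.2, 286.8]), array([37.5, 35.5]), np.float64(5.7)]
[ 0.44563169 -0.06924143  0.22647648] [ 0.11277411 -0.23047469  0.22006082  0.13570017  0.01947824 -0.01142686
  0.2501891 ]
```

View pics/top5.png

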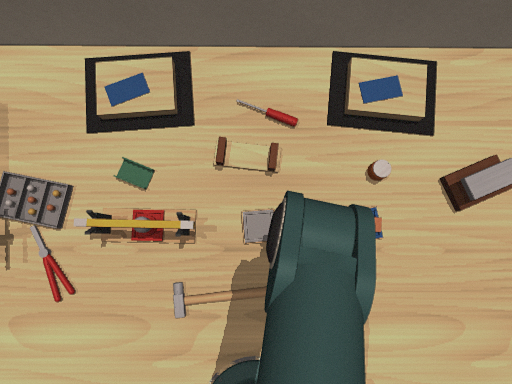

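The bar lies in both brackets, from (80,222) to (190,225), and matches its starting pose with its top at 136 mm. The domed stake is beneath it and everything is clear of the robot, so I'm handing in.

```bash
python3 -c "from bench import arm; print(arm.job_done())"
```

```text
the job is handed in; nothing more can be done
None
```

The swap is finished and handed in at about 39 s of the 144 s allowed. I moved the bar to the bearers, parked the square stake in the grey tray, moved the domed stake to red and the square stake to blue, then laid the bar back in both brackets.

Last checks, from the depth images:

| Item | Where it ended up |
|---|---|
| Bar | Centre about (0.4816, 0.289), within about 3 mm of the stand's centre; top 136 mm up at both ends; in line to about 0.1° |
| Domed stake | Within about 2 mm of the red tray's centre, upright |
| Square stake | Within about 2 mm of the blue tray's centre, upright |
| Tin and channel | Within about 1–2 mm of where they started |

- **Settling on release:** the wrist still carried part of the weight when I opened the fingers, so each piece settled by up to about 1–2 mm when let go.
- **Square stake view:** the arm hid most of it in the very last picture, so its figure is from the picture just before.
- **Verdict:** the hand-in gave none.

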